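# Crack a walnut in the nutcracker on its stand

### The job

Crack the walnut: take the nutcracker out of its caddy and lay it on the two rails of the wooden stand, head on the far rail, handles towards you, jaws centred round the cork pedestal, and stand the whole walnut upright on the pedestal between the jaws with its two shell halves facing them. With both let go, squeeze the two handles together until the shell gives, then let go so that they spring open. Leave the cracked nut and the nutcracker so on the stand, and everything else where it is.

Things in the scene. Friction and masses are not known exactly. Their poses are not given: they have to be found in the camera images.
- caddy: Fixed wooden caddy: floor plate 204 (x) x 92 (y) x 4 mm, origin at the centre of its underside, z up. The half at -x is a pocket 78 mm wide inside, with 7 mm walls up to 38 mm above the worktop on both sides and across the -x end; the +x half is open. Walls leave no room for fingers beside the handles.
- stand: Fixed wooden cracking stand: base 8 mm thick, x -75 to +73 mm, 90 mm wide in y. Two dark rails across it, 88 mm long, tops 20 mm above the worktop, centred at x = +62 mm (head rail, 14 mm wide) and x = -68 mm (handle rail, 10 mm wide). Origin on the worktop under the pedestal; x points away from the robot to the head rail (within 0.45 rad), z up.
- pedestal (a point): Centre of the top of the stand's round cork pedestal: 26 mm across, top 12 mm above the worktop. The nut stands here. The nutcracker belongs on the rails with its axes parallel to the stand's and its origin at (62, 0, 20) mm in the stand's frame; its handles then overhang the base at -x, with nothing under them but the worktop or its front edge.
- cracker: Loose U-shaped nutcracker, about 0.32 kg, lying flat. Steel head bar 18 (x) x 72 (y) x 26 (z) mm; origin at the centre of its underside; x points from handles to head, z up. Two legs hinged to it run 180 mm along -x, 20 mm high, about 43 mm apart inside. Starts level in the caddy, axes parallel, origin at (88, 0, 4) mm of its frame. Take it by the head bar (closing along x), lift straight up.
- jaws (a point): Point midway between the dark, slightly hollow jaw pads (27 mm long, about 43 mm apart when open), 62 mm from the head's centre along the nutcracker's -x, 10 mm above its underside; it must come over the pedestal.
- grips (a point): Point midway between the red handles, 162 mm from the head's centre along the nutcracker's -x, 10 mm above its underside: squeeze here, fingers closing along the nutcracker's y. The handles (12 mm thick each, x = -88 to -180 mm) are 67 mm wide over both when open and about 33 mm fully squeezed.
- leg_left (a joint): Angle of the left leg (the right mirrors it): 0 sprung open, grows as the handles are squeezed, stop at 0.105 rad. The spring takes 1 to 2 N on each handle; with the nut in place the jaws meet it near 0.05 rad, then the resistance rises to 16 N on each handle and suddenly gives. Released, the legs spring open.
- nut: Loose walnut, about 30 g, 36 (x) x 34 (y) x 35 (z) mm, on a flat dark foot 18 mm square. Origin under the foot's centre, z up. A pale seam ridge lies in the plane x = 0 (from above: a line along y); the shell halves face +x and -x. Cracks only when pressed along x, at 34 N: hold it along y. On the pedestal its x lies along the stand's y, either way round. Starts on the board.
- nut_mid (a point): Centre of the nut, 18 mm above the underside of its foot.
- shell (a joint): How far one shell half is pushed in (m): about 0 (-0.0003) while whole; once the peak is overcome it snaps in and stays at 0.005, cracked.
- garlic: Bystander, loose: white garlic bulb, 60 mm wide, 58 mm high, on the board. Origin under its centre.
- shot_glass: Bystander, loose: clear shot glass, 48 mm across, 61 mm high, on the board. Origin under its centre.
- pepper_mill: Bystander, loose: dark wooden pepper mill, 58 mm across, 170 mm high, behind the stand. Origin under its centre.
- jam_jar: Bystander, loose: jar with red lid, 64 mm across, 90 mm high, behind the stand. Origin under its centre.
- spice_jar: Bystander, loose: spice jar with red cap, 45 mm across, 106 mm high, between caddy and stand. Origin under its centre.
- mug: Bystander, loose: two-coloured mug, 86 x 117 x 88 mm. Origin under its middle.
- tuna_tin: Bystander, loose: red tin, 57 mm across, 72 mm high, behind the caddy. Origin under its centre.
- lemon: Bystander, loose: yellow lemon, 71 x 53 x 51 mm. Origin under its centre.
- chopping_board: Fixed wooden board, 210 (x) x 300 (y) mm, its top 21 mm above the worktop, origin at the centre of its underside. Behind and above it hangs a fixed microwave, from 0.66 m ahead of the base backwards, right of y = -0.20 m, underside 0.44 m up: keep the wrist and forearm out of it when passing.

How it is judged:
By the outcome, as a careful person would: the job done as asked, in the order asked, and still so for the second after the job is handed in, with the robot touching nothing.
It also fails if it takes over 64 s, if anything falls off the work surface, if the arm or the gripper's body presses on something with over 40 N, if the wrist force passes 120 N, or if a joint passes its speed limit or range.

### The arm

A 7-joint arm with a two-finger parallel gripper is mounted at the origin on a cart in front of the work surface, level with it; the furniture and walls round the work are solid. World frame = base frame: x ahead of the robot, y to its left, z up, the work surface at z = 0. Lengths are in m, angles in rad, forces in N, time in s.
With the tool pointing down it reaches from about 0.4 to 0.9 m from the base axis. Payload 5.5 kg.
Tool frame: the origin (TCP) lies at the very end of the fingers, on their centre line; the grasp point (between the pads) lies 19 mm behind it (manip.pinch_z is the distance from the TCP to the grasp point, in m); z points along the fingers, y is the line along which they close (so a half turn about z gives the same grasp; the last joint's range is limited). The gripper opens to 85 mm and grips with 20 to 120 N. Pads are 22 mm wide; open, the fingers measure 114 mm over their backs; the gripper's body (76 mm by 85 mm) begins 54 mm behind the grasp point. The pads swing forward as they close: fully open they stand 13 mm farther back than shut.
Start: joints at [1.378, 0.501, -0.427, 1.55, 0.221, 1.138, -0.21], TCP at [0.286, -0.584, 0.231] pointing down, gripper open.
Joint ranges: [-2.88, 2.88], [-0.31, 2.03], [-1.54, 1.56], [0.2, 2.42], [-1.41, 4.55], [0.19, 2.02], [-2.57, 2.57]. Speed limits (rad/s): [2.57, 2.57, 3.14, 3.14, 3.14, 3.14, 3.14].

### API

Orientations are given as [roll, pitch, yaw] about the fixed x, y, z axes, in that order (R = Rz(yaw) Ry(pitch) Rx(roll)).
In Python, from bench import manip gives the robot as it stands.
- The arm moves only by the shell command python3 jog.py 'ROWS' [FORCE]. ROWS is a JSON list of rows, 1 to 5 of them, each of 7 numbers: the finger opening in m, then dx, dy, dz in m, then a rotation vector rx, ry, rz in rad; each row is the pose to reach, as a shift and turn from the pose commanded when the command began, along the tool's axes at that moment; what a row does not reach only later rows make up. A row lasts 1/12 s, in which the tool goes at most 0.0417 m and 0.125 rad, less where a joint would pass 70% of its speed; a pose out of reach is approached as far as the arm can. The fingers move at their own pace and stop on an object; FORCE is the grip in N (left out, the last holds). Time passes only in rows, so rows that do not move let the fingers close. It prints the time, the measured TCP pose, the force, the opening and the grip force at its end.
- manip.read_state(): the state, without advancing time (a new reading comes with each control period).
- manip.capture(name): name is "scene" or "top"; returns the picture (480x640x3 uint8, blue, green, red); there is no depth.
- manip.get_calibration(name): a dict with "fovy" (degrees; the focal length in pixels is half the picture's height over the tangent of half this angle, whatever the lens; pixels are square), "cx", "cy" (the principal point, pixels), "eye" and "attitude" of the camera in the world. Camera axes: x right, y down, z forward; pixel columns grow to the right and rows downward; lengths in m; the calibration is good to about 2 mm. A picture is of the moment at which its call begins. get_calibration takes no time and is no camera call.
- manip.hand_in(): hands the job in; it is judged then, once.
The state is a dict: "time": time; "q": joint angles; "qvel": joint speeds; "effort": joint torques, N m; "eef_pos": TCP position; "eef_rot": TCP orientation; "ft_force": force on the tool from outside, world axes, zero at the start; "torque": the same for the moment, N m; "finger_gap": finger opening in m; "grip_force": force on a finger pad.
Only numpy, scipy, OpenCV 4.12 (cv2) and the standard library are available. Lean on these libraries where they do the work, as an engineer would, in place of code of your own. Each camera call takes 0.05 s, during which the arm holds its last target. There are 200 camera calls.

## Working session

There is one attempt and no reset: what is moved stays moved. The work goes in short steps, Python scripts to look and compute and a shell command to move; the robot and the scene stay as the last step left them, time stands still between calls to the robot, and variables do not carry over. Pictures are saved under pics/ and viewed, at most 10 in all, crops included, and the job is handed in when it is done.

```bash
ls; mkdir -p pics; python3 - <<'E'
from bench import manip
import cv2
for n in("scene","top"):
    im=manip.capture(n); cv2.imwrite(f"pics/{n}0.png",im)
    print(manip.get_calibration(n))
print(manip.read_state(), manip.pinch_z)
E
```

```text
bench.py
jog.py
pics
{'fovy': 53.98738901482954, 'cx': 314.31091856021277, 'cy': 231.26701611113572, 'eye': array([-0.37037277,  0.55727895,  0.79771826]), 'attitude': array([-2.17617481,  0.0089815 , -2.11509139])}
{'fovy': 52.40938326334446, 'cx': 316.92512948661056, 'cy': 237.70434434432906, 'eye': array([0.37638484, 0.00307137, 1.25015212]), 'attitude': array([-3.00772441, -0.00880611, -1.55628845])}
{'time': 0.1, 'q': array([ 1.37819959,  0.50173485, -0.4268291 ,  1.55132979,  0.22082861,
        1.13828412, -0.21029204]), 'qvel': array([-0.00177872, -0.00179376,  0.00051283, -0.00334638, -0.00251582,
        0.00058596,  0.00027755]), 'effort': array([-1.15075751e-02, -5.70807731e+01, -5.83874524e+00, -2.81748050e+01,
        1.04818275e-02,  5.54000493e-03,  5.68430687e-05]), 'eef_pos': array([ 0.28581787, -0.58311243,  0.23038355]), 'eef_rot': array([-3.13989731e+00, -4.59060000e-05,  4.55880830e-01]), 'ft_force': array([-0.85817919, -0.32397166, -0.64647674]), 'torque': array([ 0.01781324, -0.04020195,  0.02541705]), 'grip_force': 0.0, 'finger_gap': 0.08543578400784961} 0.0187
```

View pics/scene0.png

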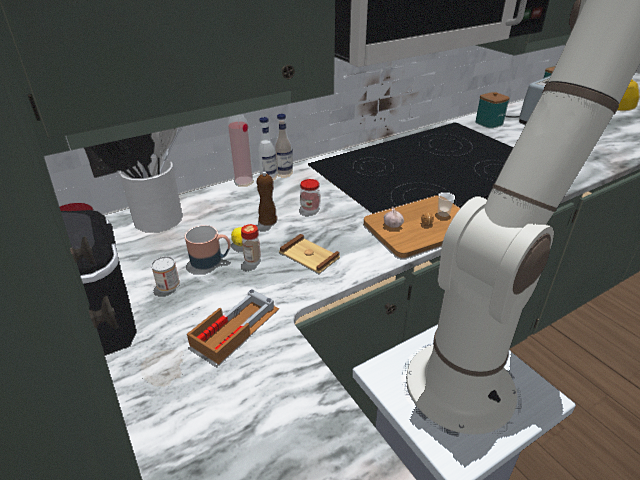

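View pics/top0.png

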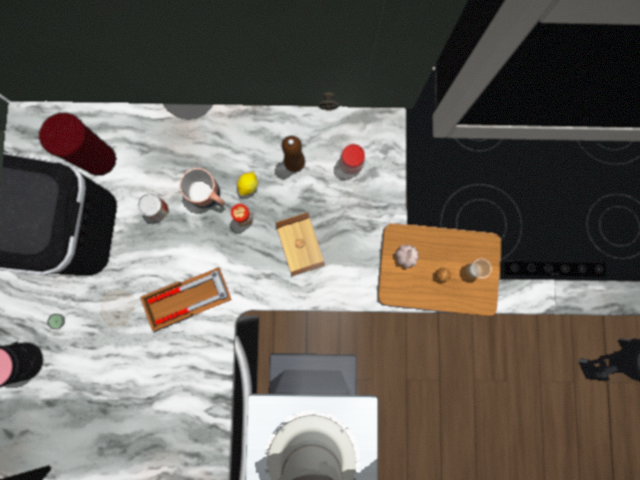

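The scene view shows the caddy at about (233,328), the stand at (310,252) and the nut at (427,219). In the top view the caddy is at (187,298), the stand at (300,244) and the nut at (442,275). Next I'll view enlarged crops of these.

```bash
cat > h.py <<'E'
import numpy as np,cv2
from bench import manip
from scipy.spatial.transform import Rotation as Ro
C={n:manip.get_calibration(n) for n in("scene","top")}
def ray(n,u,v):
    c=C[n];f=240/np.tan(np.radians(c["fovy"]/2))
    d=Ro.from_euler("xyz",c["attitude"]).apply([(u-c["cx"])/f,(v-c["cy"])/f,1])
    return c["eye"],d
def onz(n,u,v,z):
    e,d=ray(n,u,v);return e+d*(z-e[2])/d[2]
def two(a,b):
    (e,d),(g,h)=ray("top",*a),ray("scene",*b)
    s,t=np.linalg.lstsq(np.stack([d,-h],1),g-e,rcond=None)[0]
    p,q=e+s*d,g+t*h
    return (p+q)/2,np.linalg.norm(p-q)
def proj(n,P):
    c=C[n];f=240/np.tan(np.radians(c["fovy"]/2))
    p=Ro.from_euler("xyz",c["attitude"]).inv().apply(np.array(P)-c["eye"])
    return np.array([c["cx"]+f*p[0]/p[2],c["cy"]+f*p[1]/p[2]])
E
python3 - <<'E'
import cv2,numpy as np
t=cv2.imread("pics/top0.png");s=cv2.imread("pics/scene0.png")
def cr(im,x,y,w,h,W,H): return cv2.resize(im[y:y+h,x:x+w],(W,H),interpolation=cv2.INTER_CUBIC)
a=np.hstack([cr(t,135,260,100,75,400,300),cr(t,260,200,100,75,400,300)])
b=np.hstack([cr(s,180,285,100,75,400,300),cr(s,270,220,80,60,400,300)])
cv2.imwrite("pics/c1.png",np.vstack([a,b]))
a=np.hstack([cr(t,420,255,40,30,400,300),cr(s,410,205,40,30,400,300)])
cv2.imwrite("pics/c2.png",a)
E
```

```text
(no output)
```

View pics/c1.png

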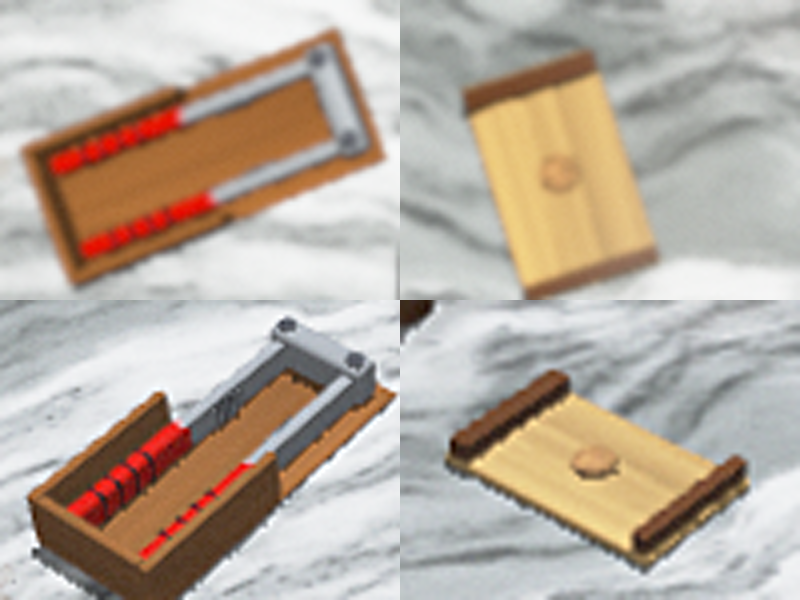

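View pics/c2.png

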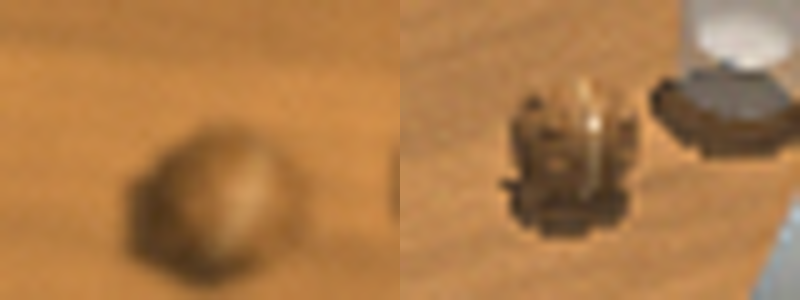

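c1 shows the head bar and its pivots at the right end of the caddy, the red handles in the pocket, and the stand with its cork disc. The crops also show the stand's far dark rail at the top left and the near rail at the bottom right. c2 shows the nut with a pale seam, near top (442,275) and scene (427,219). Next I'll measure these with masks.

```bash
cat > m.py <<'E'
from h import *
def blobs(n,box,f,k=1):
    im=cv2.imread(f"pics/{n}0.png");x,y,w,h=box
    c=im[y:y+h,x:x+w]
    hsv=cv2.cvtColor(c,cv2.COLOR_BGR2HSV).astype(int)
    m=f(hsv[...,0],hsv[...,1],hsv[...,2]).astype(np.uint8)
    nn,l,st,ce=cv2.connectedComponentsWithStats(m)
    o=sorted([(st[i,4],ce[i]+[x,y],l==i) for i in range(1,nn)],key=lambda t:-t[0])[:k]
    return o
if __name__=="__main__":
    np.set_printoptions(precision=4,suppress=True)
    out=[]
    for n,b in(("top",(265,205,65,75)),("scene",(275,225,70,50))):
        w=blobs(n,b,lambda h,s,v:s>60)[0]      # whole stand
        l=blobs(n,b,lambda h,s,v:(s>60)&(v>150))[0]
        d=blobs(n,b,lambda h,s,v:(s>60)&(v<130),3)
        print(n,"whole",w[:2],"light",l[:2],"dark",[x[:2] for x in d])
        vis=cv2.resize((w[2]*80+l[2]*80+sum(x[2] for x in d)*60).astype(np.uint8),None,fx=5,fy=5,interpolation=0)
        out.append(cv2.resize(vis,(400,300),interpolation=0))
    for n,b in(("top",(140,262,95,75)),("scene",(185,285,100,80))):
        w=blobs(n,b,lambda h,s,v:s>60)[0]
        r=blobs(n,b,lambda h,s,v:((h<6)|(h>174))&(s>180)&(v>130),4)
        g=blobs(n,b,lambda h,s,v:(s<55)&(v>100),3)
        print(n,"whole",w[:2],"red",[x[:2] for x in r])
        vis=(w[2]*80+sum(x[2] for x in r)*100).astype(np.uint8)
        out.append(cv2.resize(vis,(400,300),interpolation=0))
    cv2.imwrite("pics/m1.png",np.vstack([np.hstack(out[:2]),np.hstack(out[2:])]))
    for n,b in(("top",(425,260,35,30)),("scene",(415,208,25,25))):
        im=cv2.imread(f"pics/{n}0.png");x,y,w,h=b
        print(cv2.cvtColor(im,cv2.COLOR_BGR2GRAY)[y:y+h,x:x+w][::1])if n=="x" else None
    for n,pts in (("top",[(214.5,275),(221.75,295)]),):
        for a,bb in zip(pts,[(252,291.3),(268.8,300)]): print("pivot",two(a,bb))
    print("ped",two((260+160/4,200+173/4),(270+195/5,220+162/5)))
    print("nut",two((420+22,255+20),(410+17,205+15)))
E
python3 m.py
```

```text
top whole (np.int32(1948), array([299.4574, 243.4189])) light (np.int32(1635), array([300.0061, 244.9144])) dark [(np.int32(146), array([291.5068, 220.4041])), (np.int32(9), array([299.3333, 271.5556])), (np.int32(6), array([293. , 273.5]))]
scene whole (np.int32(1191), array([308.4265, 253.5122])) light (np.int32(774), array([308.0362, 253.2532])) dark [(np.int32(169), array([290.7337, 243.2367])), (np.int32(157), array([326.8471, 261.9427])), (np.int32(10), array([290.5, 257.6]))]
top whole (np.int32(2577), array([180.0217, 300.6826])) red [(np.int32(159), array([163.5346, 295.0377])), (np.int32(144), array([170.9583, 316.1944]))]
scene whole (np.int32(2469), array([224.3621, 332.1523])) red [(np.int32(135), array([211.2148, 326.963 ])), (np.int32(65), array([227.6462, 337.4769]))]
pivot (array([0.4431, 0.249 , 0.0302]), np.float64(0.0005506049963401841))
pivot (array([0.3937, 0.2286, 0.0308]), np.float64(6.497998933867369e-05))
ped (array([0.5289, 0.038 , 0.0082]), np.float64(0.0006406084841506402))
nut (array([ 0.4512, -0.3187,  0.0347]), np.float64(0.00012511700961712876))
```

View pics/m1.png

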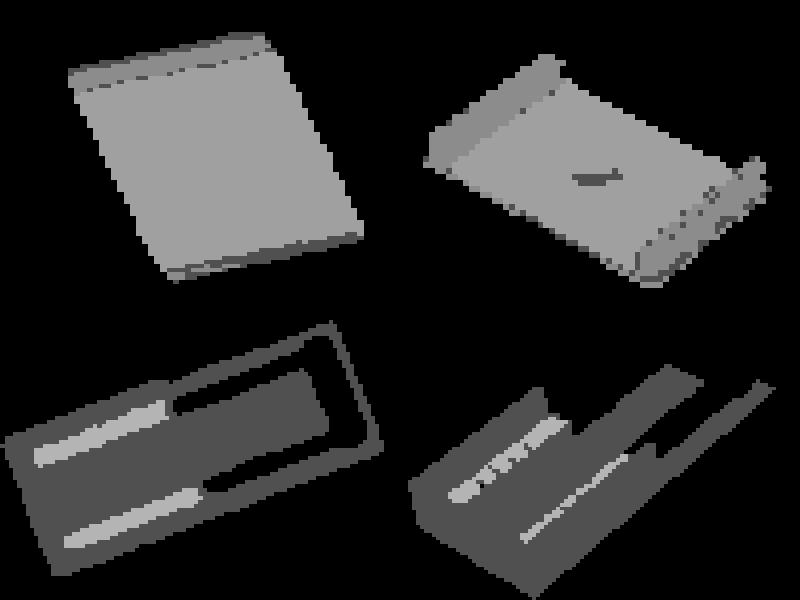

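The m1 masks show the stand, caddy and red handles cleanly. The two pivots triangulate to z = 30 mm, as expected. The red handles are at top (163.5,295) and (171,316). Next I'll refine the lines and the nut.

```bash
cat > m2.py <<'E'
from m import *
np.set_printoptions(precision=4,suppress=True)
fit=lambda p:(lambda l:(np.degrees(np.arctan2(l[1],l[0])),l[2:]))(cv2.fitLine(np.float32(p)[:,:2],cv2.DIST_HUBER,0,.01,.01).ravel())
# stand sides, top view
l=blobs("top",(265,205,65,75),lambda h,s,v:s>60)[0][2]
L=[];R=[]
for r in range(22,58):
    c=np.where(l[r])[0]; L.append(onz("top",265+c[0]-.5,205+r,.008)); R.append(onz("top",265+c[-1]+.5,205+r,.008))
print("stand sides",fit(L),fit(R)); a=np.radians((fit(L)[0]+fit(R)[0])/2)
a=a if np.cos(a)>0 else a+np.pi
u=np.array([np.cos(a),np.sin(a)]);nv=np.array([-u[1],u[0]])
print("yaw",a,"lateral L,R",(np.array(L)[:,:2]@nv).mean(),(np.array(R)[:,:2]@nv).mean())
# gray profile along axis
im=cv2.imread("pics/top0.png").astype(np.float32)
lat=((np.array(L)[:,:2]@nv).mean()+(np.array(R)[:,:2]@nv).mean())/2
def prof(z,s0,offs):
    ss=np.arange(s0-.1,s0+.1,.001)
    v=0
    for o in offs:
        p=np.array([proj("top",[*(u*s+nv*(lat+o)),z]) for s in ss],np.float32)
        v=v+cv2.remap(im[...,2],p[:,0][None],p[:,1][None],cv2.INTER_LINEAR)[0]
    return ss,v/len(offs)
s0=np.array([.5289,.038])@u
for z in(.008,.02):
    ss,v=prof(z,s0,[-.03,-.025,.025,.03]); g=np.gradient(cv2.GaussianBlur(v[:,None],(0,0),1.5).ravel())
    pk=[(round(float(ss[i]-s0)*1e3),round(float(g[i]),1)) for i in range(2,len(g)-2) if abs(g[i])==abs(g[i-2:i+3]).max() and abs(g[i])>4]
    print("edges z",z,pk)
# pedestal: darkness/hue vs base inside patch
for n,c in(("top",(300,243)),("scene",(309,252))):
    x,y=c[0]-10,c[1]-10
    p=cv2.imread(f"pics/{n}0.png")[y:y+20,x:x+20].astype(int)
    d=(p[...,2]-p[...,0]); g=p[...,1]
    m=(g<np.median(g)-18).astype(np.uint8)
    k,ll,st,ce=cv2.connectedComponentsWithStats(m); i=1+st[1:,4].argmax()
    q=ce[i]+[x,y]; print(n,"ped",st[i],q,onz(n,*q,.012))
# cracker red
for z in(.024,):
    r=[o[1] for o in blobs("top",(140,262,95,75),lambda h,s,v:((h<6)|(h>174))&(s>180)&(v>130),2)]
    q=np.array([onz("top",*t,z) for t in r]); print("reds",q,q.mean(0))
    H=(two((214.5,275),(252,291.3))[0]+two((221.75,295),(268.8,300))[0])/2
    d=H-q.mean(0); print("head",H,"yaw",np.arctan2(d[1],d[0]),np.hypot(d[0],d[1]))
w=blobs("top",(140,262,95,75),lambda h,s,v:s>60)[0][2]
k=np.argwhere(w)[:,::-1]+[140,262]
hull=cv2.approxPolyDP(cv2.convexHull(k.astype(np.float32)[:,None]),5,True)[:,0]; print(hull)
for p in hull: print(onz("top",*p,.004)[:2],onz("top",*p,.038)[:2])
# nut
o=[]
for n,b in(("top",(427,262,32,28)),("scene",(415,208,25,25))):
    x,y,w,h=b; p=cv2.imread(f"pics/{n}0.png")[y:y+h,x:x+w]
    e=cv2.resize(p,(400,400),interpolation=cv2.INTER_CUBIC); o.append(cv2.normalize(e,None,0,255,cv2.NORM_MINMAX))
    m=(p[...,2].astype(int)<p[0:3,:,2].mean()-30).astype(np.uint8)
    k,ll,st,ce=cv2.connectedComponentsWithStats(m); i=1+st[1:,4].argmax()
    q=ce[i]+[x,y]; print(n,"nut",st[i],q,onz(n,*q,.039))
cv2.imwrite("pics/nut.png",np.hstack(o))
E
python3 m2.py
```

```text
stand sides (np.float32(18.548231), array([0.5249, 0.0852], dtype=float32)) (np.float32(18.23736), array([ 0.5264, -0.0091], dtype=float32))
yaw 0.32101485 lateral L,R -0.08475078338132028 -0.17468620032762694
edges z 0.008 [(-75, -11.4), (-62, 12.2), (56, -16.9), (70, 4.5)]
edges z 0.02 [(-76, -11.5), (-63, 12.2), (54, -17.0), (68, 4.5)]
top ped [ 5  6 11 10 73] [300.1918 243.0959] [0.5287 0.0372 0.012 ]
scene ped [ 5  7 10  7 51] [308.8235 252.1961] [0.5259 0.0407 0.012 ]
reds [[0.3916 0.3746 0.024 ]
 [0.3398 0.3533 0.024 ]] [0.3657 0.364  0.024 ]
head [0.4184 0.2388 0.0305] yaw -1.172187308553503 0.13579266820509703
[[230. 297.]
 [156. 330.]
 [140. 298.]
 [218. 267.]]
[0.3894 0.2125] [0.389  0.2068]
[0.3045 0.3946] [0.3065 0.3839]
[0.3835 0.4396] [0.3833 0.4277]
[0.4649 0.246 ] [0.4625 0.2394]
top nut [  5   6  19  17 200] [439.98  276.495] [ 0.4472 -0.3124  0.039 ]
scene nut [  5   6  14  15 137] [426.3431 221.9489] [ 0.4398 -0.3052  0.039 ]
```

View pics/nut.png

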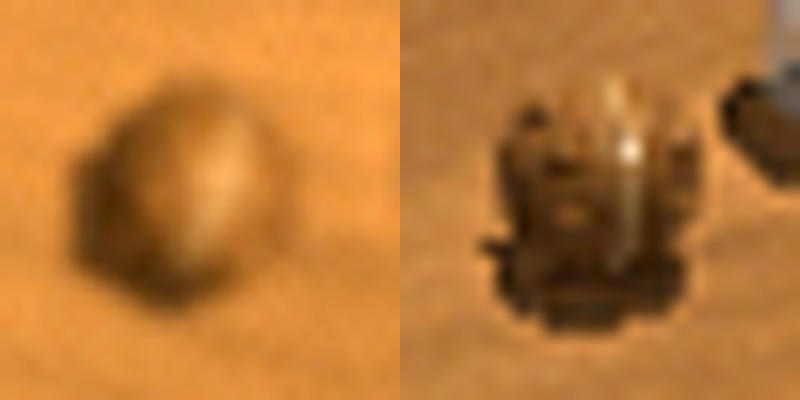

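The nut crop shows the seam as a bright line, in the top view from about (446,270) to (442,279). In the scene view it is near-vertical at column ~428.5–429, rows 214–225. Next I'll triangulate the seam and the nut centre.

```bash
cat > m3.py <<'E'
from m import *
np.set_printoptions(precision=4,suppress=True)
def seam(n,x0,x1,rows):
    im=cv2.imread(f"pics/{n}0.png").astype(float);P=[]
    for r in rows:
        g=im[r,x0:x1+1].sum(1); g=np.clip(g-np.percentile(g,60),0,None)
        P.append((x0+(g*np.arange(len(g))).sum()/g.sum(),r))
    return np.array(P)
T=seam("top",440,447,range(270,281)); S=seam("scene",426,431,range(213,226))
print(T.round(1).tolist());print(S.round(1).tolist())
c=np.polyfit(S[:,1],S[:,0],1); tl=np.polyfit(T[:,1],T[:,0],1)
# point of each top seam pixel on the scene line: intersect ray with plane
e,d0=ray("scene",np.polyval(c,213),213);_,d1=ray("scene",np.polyval(c,226),226);nn=np.cross(d0,d1)
for r in range(270,281,2):
    q,d=ray("top",np.polyval(tl,r),r); t=nn@(e-q)/(nn@d); print(r,q+t*d)
for a,b in(((442.7,274.7),(427.3,221)),((442.5,274.7),(427.5,220.5))): print("nut",two(a,b))
print(onz("top",442.7,274.7,.039),onz("scene",427.3,221,.039))
a=[onz("top",np.polyval(tl,r),r,.052)[:2] for r in (270,280)];print("top seam yaw",np.arctan2(*(a[0]-a[1])[::-1]))
for n,z in(("top",.024),):
  for o in blobs("top",(140,262,95,75),lambda h,s,v:((h<6)|(h>174))&(s>180)&(v>130),2):
    p=np.argwhere(o[2])[:,::-1]+[140,262]; w=np.float32([onz("top",*k,z)[:2] for k in p])
    l=cv2.fitLine(w,cv2.DIST_L2,0,.01,.01).ravel(); print("handle",np.arctan2(l[1],l[0]))
p=[onz("top",x,y,.004)[:2] for x,y in((230,297),(218.5,267))];print(np.degrees(np.arctan2(*(p[1]-p[0])[::-1])))
E
python3 m3.py
```

```text
[[445.6, 270.0], [445.2, 271.0], [445.0, 272.0], [444.6, 273.0], [444.3, 274.0], [444.2, 275.0], [443.9, 276.0], [443.7, 277.0], [443.2, 278.0], [446.3, 279.0], [446.5, 280.0]]
[[427.8, 213.0], [427.9, 214.0], [428.8, 215.0], [428.8, 216.0], [428.9, 217.0], [428.8, 218.0], [429.0, 219.0], [428.9, 220.0], [428.2, 221.0], [428.9, 222.0], [428.6, 223.0], [427.7, 224.0], [430.8, 225.0]]
270 [ 0.4481 -0.2666  0.2533]
272 [ 0.4492 -0.2873  0.1766]
274 [ 0.4505 -0.3114  0.0872]
276 [ 0.452  -0.3399 -0.0183]
278 [ 0.4538 -0.374  -0.1448]
280 [ 0.456  -0.4156 -0.299 ]
nut (array([ 0.4523, -0.3219,  0.0294]), np.float64(4.840839618151079e-05))
nut (array([ 0.4518, -0.3211,  0.0317]), np.float64(0.0010487167399677226))
[ 0.4517 -0.3193  0.039 ] [ 0.4421 -0.3109  0.039 ]
top seam yaw -0.014748835642436451
handle -1.1590687
handle -1.171426
23.091185346465572
```

```bash
python3 - <<'E'
from h import *
np.set_printoptions(precision=1,suppress=True)
for c in([.4517,-.3193],):
  for z in(.021,.039,.056): print(z,proj("top",[*c,z]),proj("scene",[*c,z]))
  for y in(-10,-20,-30):
    u=np.array([np.cos(np.radians(y)),np.sin(np.radians(y))])
    for n in("top","scene"):
      print(y,n,[proj(n,[*(np.array(c)-u*.017*np.sin(t)),.039+.0175*np.cos(t)]).round(1).tolist() for t in np.radians([-60,-30,0,30,60,90])])
# glass & garlic masks for clearance
im=cv2.imread("pics/top0.png")
print(onz("top",480,269,.06),onz("top",405,257,.05), onz("top",300,303-60,.012))
print("spice",onz("top",240,214,.106),"mill",onz("top",291,142,.17),"jam",onz("top",352,156,.09),"lemon",onz("top",247,184,.03),"mug",onz("top",199,187,.088))
E
```

```text
0.021 [440.8 275.1] [426.4 223.7]
0.039 [442.7 274.7] [427.2 218.6]
0.056 [444.5 274.3] [427.9 213.7]
-10 top [[444.6, 268.7], [444.9, 271.0], [444.6, 274.3], [443.8, 277.8], [442.7, 280.4], [441.7, 281.4]]
-10 scene [[424.8, 213.6], [426.3, 212.8], [428.0, 213.6], [429.5, 215.7], [430.4, 218.7], [430.4, 221.6]]
-20 top [[445.6, 268.9], [445.5, 271.1], [444.6, 274.3], [443.2, 277.6], [441.7, 280.1], [440.5, 281.1]]
-20 scene [[425.6, 213.5], [426.7, 212.7], [428.0, 213.6], [429.0, 215.8], [429.5, 218.8], [429.5, 221.8]]
-30 top [[446.5, 269.4], [446.0, 271.4], [444.6, 274.3], [442.7, 277.3], [440.8, 279.6], [439.4, 280.6]]
-30 scene [[426.5, 213.4], [427.2, 212.7], [428.0, 213.6], [428.5, 215.9], [428.7, 218.9], [428.5, 221.8]]
[ 0.5 -0.4  0.1] [ 0.5 -0.2  0.1] [0.5 0.  0. ]
spice [0.6 0.2 0.1] mill [0.7 0.1 0.2] jam [ 0.7 -0.1  0.1] lemon [0.7 0.2 0. ] mug [0.7 0.3 0.1]
```

```bash
cat > d.py <<'E'
import sys
from h import *
s=manip.read_state(); p,r=np.array(s["eef_pos"]),np.array(s["eef_rot"])
R=Ro.from_euler("xyz",r)
print("t",round(s["time"],2),"p",p.round(4),"r",r.round(3),"q",np.array(s["q"]).round(2),"ft",np.array(s["ft_force"]).round(1),"gap",round(s["finger_gap"],4))
a=list(map(float,sys.argv[1:]))
for i in range(0,len(a),4):
    x=np.array(a[i:i+3]);Q=Ro.from_euler("xyz",[np.pi,0,a[i+3]])
    d=R.inv().apply(x-p);w=(R.inv()*Q).as_rotvec()
    print("to",a[i:i+4],"d",d.round(4),"rv",w.round(4),"rows",round(max(np.linalg.norm(d)/.0417,np.linalg.norm(w)/.125),1))
    p,R=x,Q
E
python3 d.py .5 -.2 .2 .42  .4184 .2388 .15 .4
python3 jog.py '[[0.085,0.033,-0.023,0.003,0,0,0.003],[0.085,0.066,-0.046,0.006,0,0,0.006],[0.085,0.099,-0.069,0.009,0,0,0.009],[0.085,0.132,-0.092,0.012,0,0,0.012],[0.085,0.165,-0.115,0.015,0,0,0.015]]'
python3 jog.py '[[0.085,0.033,-0.023,0.003,0,0,0.003],[0.085,0.066,-0.046,0.006,0,0,0.006],[0.085,0.099,-0.069,0.009,0,0,0.009],[0.085,0.132,-0.092,0.012,0,0,0.012],[0.085,0.165,-0.115,0.015,0,0,0.015]]'
python3 d.py .4184 .2388 .15 .4
```

```text
time: 0.52
eef_pos: [0.3839, -0.4059, 0.2158]
eef_rot: [-3.141, 0.0, 0.44]
ft_force: [0.6, -0.5, -0.6]
finger_gap: 0.0845
grip_force: 0.0
time: 0.93
eef_pos: [0.4841, -0.2315, 0.201]
eef_rot: [-3.141, 0.0, 0.425]
ft_force: [1.5, -1.1, 0.1]
finger_gap: 0.085
grip_force: 0.0
t 0.93 p [ 0.4841 -0.2315  0.201 ] r [-3.141  0.     0.425] q [ 0.87  0.35 -0.58  1.86  0.23  0.99 -0.95] ft [ 1.5 -1.1  0.1] gap 0.085
to [0.4184, 0.2388, 0.15, 0.4] d [ 0.1342 -0.4555  0.051 ] rv [-0.0001  0.0004  0.0254] rows 11.5
```

```bash
python3 jog.py '[[0.085,0.011,-0.038,0.004,0,0,0.002],[0.085,0.022,-0.076,0.008,0,0,0.004],[0.085,0.033,-0.114,0.012,0,0,0.006],[0.085,0.044,-0.152,0.016,0,0,0.008],[0.085,0.055,-0.19,0.02,0,0,0.01]]'
python3 jog.py '[[0.085,0.011,-0.038,0.004,0,0,0.002],[0.085,0.022,-0.076,0.008,0,0,0.004],[0.085,0.033,-0.114,0.012,0,0,0.006],[0.085,0.044,-0.152,0.016,0,0,0.008],[0.085,0.055,-0.19,0.02,0,0,0.01]]' | head -1
python3 jog.py '[[0.085,0.011,-0.038,0.005,0,0,0.003],[0.085,0.022,-0.07,0.010,0,0,0.006],[0.085,0.022,-0.07,0.010,0,0,0.006]]' | head -1
python3 d.py .4184 .2388 .11 .4
python3 -c "
from h import *
print([onz('top',*a).round(3) for a in((240,214,.106),(291,142,.17),(352,156,.09),(480,269,.08),(405,257,.07))])"
```

```text
time: 1.35
eef_pos: [0.4545, -0.0359, 0.181]
eef_rot: [3.142, 0.0, 0.416]
ft_force: [-0.5, 0.6, 0.5]
finger_gap: 0.0849
grip_force: 0.0
time: 1.77
time: 2.02
t 2.02 p [0.4191 0.2397 0.1514] r [-3.136e+00 -2.000e-03  4.100e-01] q [ 0.08  0.37 -0.77  2.03  0.33  0.86 -2.04] ft [0.1 0.4 0.5] gap 0.0851
to [0.4184, 0.2388, 0.11, 0.4] d [-0.0011  0.0008  0.0414] rv [-0.0051 -0.0019  0.0098] rows 1.0
[array([0.585, 0.179, 0.106]), array([0.743, 0.058, 0.17 ]), array([ 0.737, -0.088,  0.09 ]), array([ 0.464, -0.399,  0.08 ]), array([ 0.491, -0.22 ,  0.07 ])]
```

```bash
python3 jog.py '[[0.085,-0.001,0.001,0.04,-0.004,-0.002,0.01],[0.085,-0.001,0.001,0.08,-0.004,-0.002,0.01],[0.085,-0.001,0.001,0.105,-0.004,-0.002,0.01],[0.085,-0.001,0.001,0.105,-0.004,-0.002,0.01]]' 
python3 d.py .4184 .2388 .007 .4
python3 -c "
from h import *
cv2.imwrite('pics/s1.png',manip.capture('scene')[260:380,160:320].repeat(5,0).repeat(5,1))"
```

```text
time: 2.35
eef_pos: [0.4172, 0.2277, 0.0417]
eef_rot: [3.137, 0.012, 0.39]
ft_force: [-1.6, -0.8, -0.3]
finger_gap: 0.0848
grip_force: 0.0
t 2.35 p [0.4172 0.2277 0.0417] r [3.137 0.012 0.39 ] q [-0.04  0.55 -0.63  2.09  0.52  0.67 -2.2 ] ft [-1.6 -0.8 -0.3] gap 0.0848
to [0.4184, 0.2388, 0.007, 0.4] d [ 0.0058 -0.01    0.0346] rv [ 0.0044  0.0115 -0.0096] rows 0.9
```

View pics/s1.png

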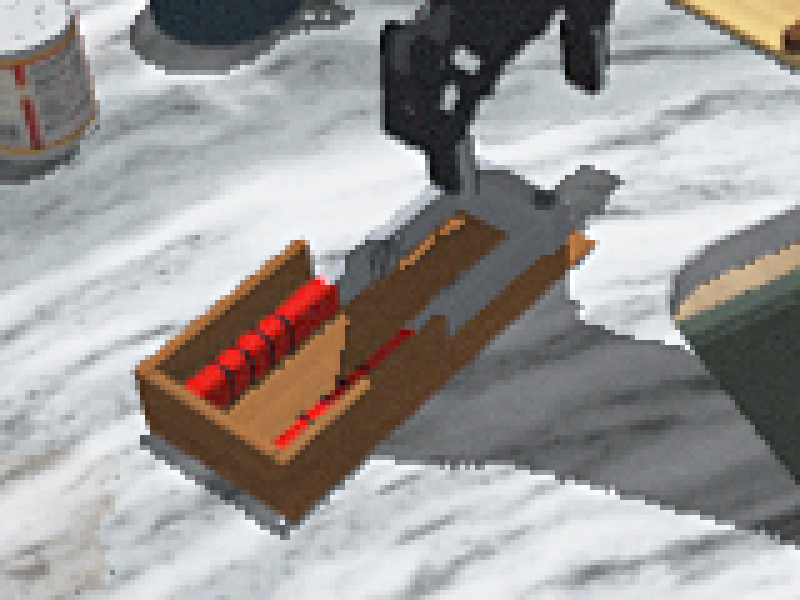

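The picture shows the open fingers straddling the head bar from above, aligned with it. The pose drifted about 1 cm while moving, so I'll let it settle before descending further.

```bash
python3 jog.py '[[0.085,0,0,0,0,0,0],[0.085,0,0,0,0,0,0],[0.085,0,0,0,0,0,0]]' 
python3 d.py .4184 .2388 .007 .4
```

```text
time: 2.65
eef_pos: [0.4226, 0.2308, 0.0482]
eef_rot: [3.138, -0.002, 0.389]
ft_force: [-0.1, -0.3, 0.5]
finger_gap: 0.0846
grip_force: 0.0
t 2.65 p [0.4226 0.2308 0.0482] r [ 3.138e+00 -2.000e-03  3.890e-01] q [-0.03  0.54 -0.63  2.09  0.52  0.67 -2.2 ] ft [-0.1 -0.3  0.5] gap 0.0846
to [0.4184, 0.2388, 0.007, 0.4] d [-0.0009 -0.0092  0.0411] rv [ 0.004  -0.0016 -0.0106] rows 1.0
```

```bash
python3 jog.py '[[0.085,-0.001,-0.009,0.01,0.004,-0.002,-0.01],[0.085,-0.001,-0.009,0.015,0.004,-0.002,-0.01],[0.085,-0.001,-0.009,0.02,0.004,-0.002,-0.01],[0.085,-0.001,-0.009,0.02,0.004,-0.002,-0.01]]' 
python3 d.py .4184 .2388 .007 .4
```

```text
time: 2.98
eef_pos: [0.4159, 0.2376, 0.0253]
eef_rot: [3.141, 0.006, 0.4]
ft_force: [0.5, -0.3, 0.3]
finger_gap: 0.0851
grip_force: 0.0
t 2.98 p [0.4159 0.2376 0.0253] r [3.141 0.006 0.4  ] q [-0.07  0.58 -0.61  2.1   0.56  0.63 -2.24] ft [ 0.5 -0.3  0.3] gap 0.0851
to [0.4184, 0.2388, 0.007, 0.4] d [ 0.0028 -0.0001  0.0183] rv [0.0002 0.0056 0.0002] rows 0.4
```

```bash
python3 jog.py '[[0.085,0.002,0,0.008,0,0.003,0],[0.085,0.002,0,0.016,0,0.003,0],[0.085,0.002,0,0.016,0,0.003,0],[0.085,0.002,0,0.016,0,0.003,0]]' 
python3 d.py .4184 .2388 .007 .4
```

```text
time: 3.32
eef_pos: [0.4179, 0.2384, 0.0095]
eef_rot: [3.141, 0.003, 0.4]
ft_force: [-0.2, -0.3, -0.1]
finger_gap: 0.0848
grip_force: 0.0
t 3.32 p [0.4179 0.2384 0.0095] r [3.141e+00 3.000e-03 4.000e-01] q [-0.09  0.61 -0.58  2.1   0.59  0.6  -2.26] ft [-0.2 -0.3 -0.1] gap 0.0848
to [0.4184, 0.2388, 0.007, 0.4] d [ 0.0006 -0.0002  0.0025] rv [ 0.0001  0.0026 -0.0001] rows 0.1
```

```bash
python3 jog.py '[[0.05,0.0005,0,0.002,0,0.002,0],[0.03,0.0005,0,0.002,0,0.002,0],[0.01,0.0005,0,0.002,0,0.002,0],[0.01,0.0005,0,0.002,0,0.002,0],[0.01,0.0005,0,0.002,0,0.002,0]]' 70
python3 jog.py '[[0.01,0,0,0,0,0,0],[0.01,0,0,0,0,0,0],[0.01,0,0,0,0,0,0]]' 70
python3 d.py .4184 .2388 .007 .4
```

```text
time: 3.73
eef_pos: [0.4191, 0.239, 0.0085]
eef_rot: [3.142, -0.001, 0.4]
ft_force: [-0.5, 0.2, 0.7]
finger_gap: 0.0246
grip_force: 0.0
time: 3.98
eef_pos: [0.4192, 0.2391, 0.0087]
eef_rot: [3.141, -0.002, 0.4]
ft_force: [-0.7, -0.9, 5.7]
finger_gap: 0.0163
grip_force: 69.3
t 3.98 p [0.4192 0.2391 0.0087] r [ 3.141e+00 -2.000e-03  4.000e-01] q [-0.1   0.61 -0.58  2.1   0.59  0.6  -2.26] ft [-0.7 -0.9  5.7] gap 0.0163
to [0.4184, 0.2388, 0.007, 0.4] d [-0.0009 -0.0001  0.0017] rv [ 0.0002 -0.0017 -0.0001] rows 0.0
```

```bash
python3 jog.py '[[0.01,0,0,-0.01,0,0,0],[0.01,0,0,-0.03,0,0,0],[0.01,0,0,-0.055,0,0,0],[0.01,0,0,-0.08,0,0,0],[0.01,0,0,-0.105,0,0,0]]'
python3 jog.py '[[0.01,0,0,-0.02,0,0,0],[0.01,0,0,-0.03,0,0,0],[0.01,0,0,-0.03,0,0,0]]'
python3 d.py .4192 .2391 .15 .4
python3 -c "
from h import *
a=manip.capture('scene')[200:360,160:320];b=manip.capture('top')[200:360,120:280]
cv2.imwrite('pics/s2.png',np.hstack([cv2.resize(k,(400,400),interpolation=2) for k in(a,b)]))"
```

```text
time: 4.4
eef_pos: [0.4179, 0.2385, 0.1142]
eef_rot: [-3.141, 0.001, 0.4]
ft_force: [0.8, -0.1, -3.8]
finger_gap: 0.0164
grip_force: 68.7
time: 4.65
eef_pos: [0.4201, 0.2394, 0.1454]
eef_rot: [3.141, -0.005, 0.4]
ft_force: [0.4, -0.4, -2.8]
finger_gap: 0.0165
grip_force: 68.7
t 4.65 p [0.4201 0.2394 0.1454] r [ 3.141 -0.005  0.4  ] q [ 0.07  0.38 -0.77  2.03  0.35  0.85 -2.06] ft [ 0.4 -0.4 -2.8] gap 0.0165
to [0.4192, 0.2391, 0.15, 0.4] d [-0.0009 -0.     -0.0046] rv [ 0.0005 -0.0049 -0.0004] rows 0.1
```

View pics/s2.png

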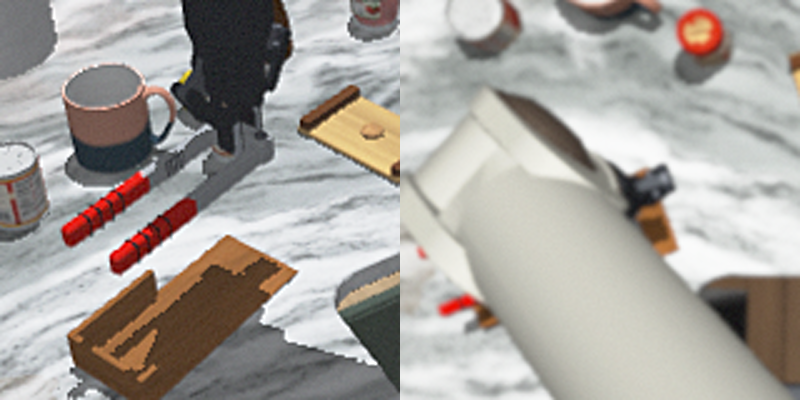

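The scene picture shows the cracker gripped by the head and lifted clear of the caddy, with handles near level. In the top view the arm hides it. Next I'll swing it to the stand.

```bash
python3 d.py .47 .18 .19 .95 .53 .11 .19 1.5 .5875 .0579 .15 1.892
```

```text
t 4.75 p [0.4186 0.2382 0.1428] r [ 3.141e+00 -1.000e-03  3.990e-01] q [ 0.07  0.39 -0.76  2.04  0.35  0.85 -2.07] ft [-0.2 -1.  -3.3] gap 0.0166
to [0.47, 0.18, 0.19, 0.95] d [ 0.0248  0.0737 -0.0472] rv [ 7.000e-04 -4.000e-04 -5.506e-01] rows 4.4
to [0.53, 0.11, 0.19, 1.5] d [-0.022   0.0895  0.    ] rv [ 0.    0.   -0.55] rows 4.4
to [0.5875, 0.0579, 0.15, 1.892] d [-0.0479  0.061   0.04  ] rv [ 0.     0.    -0.392] rows 3.1
```

```bash
python3 jog.py '[[0.01,0.005,0.014,-0.012,0,0,-0.11],[0.01,0.01,0.03,-0.024,0,0,-0.22],[0.01,0.015,0.045,-0.036,0,0,-0.33],[0.01,0.02,0.06,-0.047,0,0,-0.44],[0.01,0.025,0.074,-0.047,0,0,-0.55]]'|head -3
python3 jog.py '[[0.01,-0.004,0.018,0,0,0,-0.11],[0.01,-0.008,0.036,0,0,0,-0.22],[0.01,-0.013,0.054,0,0,0,-0.33],[0.01,-0.018,0.072,0,0,0,-0.44],[0.01,-0.022,0.09,0,0,0,-0.55]]'|head -3
python3 d.py .5875 .0579 .15 1.892  .5875 .0579 .08 1.892
```

```text
time: 5.17
eef_pos: [0.4713, 0.1799, 0.1904]
eef_rot: [3.141, -0.001, 0.955]
time: 5.58
eef_pos: [0.5302, 0.1089, 0.1881]
eef_rot: [-3.139, -0.0, 1.505]
t 5.58 p [0.5302 0.1089 0.1881] r [-3.139 -0.     1.505] q [ 0.5   0.5  -0.97  1.85  0.48  1.04 -0.73] ft [-0.1  0.3 -2.8] gap 0.0166
to [0.5875, 0.0579, 0.15, 1.892] d [-0.0472  0.0606  0.038 ] rv [-0.0025 -0.0005 -0.3867] rows 3.1
to [0.5875, 0.0579, 0.08, 1.892] d [ 0.   -0.    0.07] rv [0. 0. 0.] rows 1.7
```

```bash
python3 jog.py '[[0.01,-0.016,0.02,0,-0.002,0,-0.1],[0.01,-0.032,0.04,0.01,-0.002,0,-0.2],[0.01,-0.047,0.061,0.02,-0.002,0,-0.3],[0.01,-0.047,0.061,0.03,-0.002,0,-0.387],[0.01,-0.047,0.061,0.038,-0.002,0,-0.387]]'|head -3
python3 jog.py '[[0.01,0,0,0.02,0,0,0],[0.01,0,0,0.04,0,0,0],[0.01,0,0,0.06,0,0,0],[0.01,0,0,0.065,0,0,0],[0.01,0,0,0.065,0,0,0]]'|head -3
python3 d.py .5875 .0579 .06 1.892
python3 - <<'E'
from h import *
a=manip.capture('scene');cv2.imwrite('pics/sc_h.png',a);t=manip.capture('top');cv2.imwrite('pics/tp_h.png',t)
cv2.imwrite('pics/s3.png',np.hstack([cv2.resize(k,(400,400),interpolation=2) for k in(a[190:310,250:370],t[180:300,240:360])]))
E
```

```text
time: 6.0
eef_pos: [0.588, 0.0569, 0.1486]
eef_rot: [-3.14, -0.002, 1.886]
time: 6.42
eef_pos: [0.586, 0.0597, 0.0848]
eef_rot: [-3.139, -0.002, 1.887]
t 6.42 p [0.586  0.0597 0.0848] r [-3.139e+00 -2.000e-03  1.887e+00] q [ 0.51  0.74 -0.91  1.8   0.71  0.96 -0.39] ft [-0.4 -0.7 -2.9] gap 0.0166
to [0.5875, 0.0579, 0.06, 1.892] d [-0.0023  0.0009  0.0248] rv [-0.0022 -0.0016 -0.0051] rows 0.6
```

View pics/s3.png

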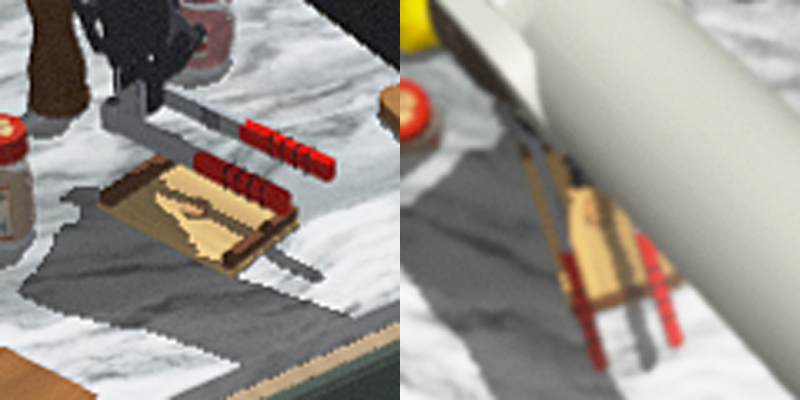

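The picture shows the cracker above the stand, handles towards the robot. The tips are at top (300,289.5) and (323.4,283.5), and at scene (337,250) and (350,239.5).

```bash
python3 - <<'E'
from h import *
np.set_printoptions(precision=4,suppress=True)
L=two((300,289.5),(336.5,250));R=two((323.4,283.5),(349.5,240));print(L,R)
m=(L[0]+R[0])/2;h=np.array([.586,.0597]);d=h-m[:2];print("mid",m,"yaw",np.arctan2(d[1],d[0]),np.hypot(*d),"expected z",.0848-.0047+.01)
E
python3 d.py .5875 .0579 .05 1.892
```

```text
(array([0.4073, 0.0317, 0.092 ]), np.float64(0.003909005522126686)) (array([ 0.4236, -0.0215,  0.0923]), np.float64(0.0006263245490634364))
mid [0.4154 0.0051 0.0921] yaw 0.3097366019952316 0.17910247659586956 expected z 0.0901
t 6.52 p [0.5884 0.06   0.0876] r [ 3.139 -0.     1.887] q [ 0.51  0.74 -0.91  1.8   0.7   0.96 -0.38] ft [-0.2 -0.2 -2.8] gap 0.0166
to [0.5875, 0.0579, 0.05, 1.892] d [-0.0018 -0.0017  0.0376] rv [ 0.0028 -0.0004 -0.0049] rows 0.9
```

```bash
python3 jog.py '[[0.01,-0.002,-0.002,0.02,0.003,0,-0.005],[0.01,-0.002,-0.002,0.04,0.003,0,-0.005],[0.01,-0.002,-0.002,0.053,0.003,0,-0.005],[0.01,-0.002,-0.002,0.053,0.003,0,-0.005],[0.01,-0.002,-0.002,0.053,0.003,0,-0.005]]'|head -4
python3 d.py .5875 .0579 .0247 1.892
```

```text
time: 6.93
eef_pos: [0.5876, 0.057, 0.0347]
eef_rot: [-3.141, -0.0, 1.892]
ft_force: [-0.0, 1.0, -2.2]
t 6.93 p [0.5876 0.057  0.0347] r [-3.141 -0.     1.892] q [ 0.48  0.81 -0.85  1.82  0.77  0.89 -0.42] ft [-0.   1.  -2.2] gap 0.0165
to [0.5875, 0.0579, 0.0247, 1.892] d [0.0009 0.0002 0.01  ] rv [-0.0002 -0.0001 -0.0001] rows 0.2
```

```bash
python3 jog.py '[[0.01,0.0005,0,0.003,0,0,0],[0.01,0.0005,0,0.006,0,0,0],[0.01,0.0005,0,0.009,0,0,0],[0.01,0.0005,0,0.009,0,0,0]]'|head -4
python3 d.py .5875 .0579 .0247 1.892
```

```text
time: 7.27
eef_pos: [0.5875, 0.0569, 0.0253]
eef_rot: [-3.142, 0.0, 1.892]
ft_force: [-0.1, -0.3, -3.7]
t 7.27 p [0.5875 0.0569 0.0253] r [-3.142  0.     1.892] q [ 0.47  0.82 -0.84  1.82  0.79  0.88 -0.43] ft [-0.1 -0.3 -3.7] gap 0.0168
to [0.5875, 0.0579, 0.0247, 1.892] d [0.0009 0.0004 0.0006] rv [-0.      0.0005 -0.0004] rows 0.0
```

```bash
python3 jog.py '[[0.01,0.0008,0,0.001,0,0,0],[0.01,0.0008,0,0.002,0,0,0],[0.01,0.0008,0,0.002,0,0,0]]'|head -4
python3 d.py .5875 .0579 .0247 1.892
```

```text
time: 7.52
eef_pos: [0.5875, 0.0573, 0.0247]
eef_rot: [-3.141, 0.002, 1.891]
ft_force: [-3.4, -2.3, 8.6]
t 7.52 p [0.5875 0.0573 0.0247] r [-3.141e+00  2.000e-03  1.891e+00] q [ 0.47  0.82 -0.84  1.82  0.79  0.87 -0.44] ft [-3.4 -2.3  8.6] gap 0.0163
to [0.5875, 0.0579, 0.0247, 1.892] d [0.0005 0.0002 0.    ] rv [-0.0001  0.002  -0.0005] rows 0.0
```

Contact: the head rests on the rail, exactly at the expected height. I'll release and rise.

```bash
python3 jog.py '[[0.025,0,0,-0.001,0,0,0],[0.05,0,0,-0.001,0,0,0],[0.085,0,0,-0.001,0,0,0],[0.085,0,0,-0.001,0,0,0],[0.085,0,0,-0.001,0,0,0]]'|sed -n '1,2p;5p'
python3 jog.py '[[0.085,0,0,-0.01,0,0,0],[0.085,0,0,-0.03,0,0,0],[0.085,0,0,-0.06,0,0,0],[0.085,0,0,-0.1,0,0,0],[0.085,0,0,-0.14,0,0,0]]'|head -2
python3 d.py .53 -.15 .2 1.5  .4517 -.319 .15 1.2
```

```text
time: 7.93
eef_pos: [0.5873, 0.0579, 0.0243]
finger_gap: 0.0722
time: 8.35
eef_pos: [0.5862, 0.0581, 0.1657]
t 8.35 p [0.5862 0.0581 0.1657] r [-3.140e+00 -1.000e-03  1.893e+00] q [ 0.57  0.65 -1.    1.75  0.61  1.09 -0.31] ft [ 1.6  0.  -0.3] gap 0.0848
to [0.53, -0.15, 0.2, 1.5] d [-0.1796 -0.1192 -0.0342] rv [-0.0019 -0.0004  0.3926] rows 5.2
to [0.4517, -0.319, 0.15, 1.2] d [-0.1741 -0.0661  0.05  ] rv [ 0.  -0.   0.3] rows 4.6
```

```bash
python3 jog.py '[[0.085,-0.034,-0.022,-0.006,0,0,0.075],[0.085,-0.068,-0.045,-0.012,0,0,0.15],[0.085,-0.102,-0.068,-0.018,0,0,0.225],[0.085,-0.136,-0.09,-0.024,0,0,0.3],[0.085,-0.165,-0.11,-0.03,0,0,0.37]]'|head -2
python3 d.py .4517 -.319 .15 1.2
```

```text
time: 8.77
eef_pos: [0.5339, -0.1362, 0.1954]
t 8.77 p [ 0.5339 -0.1362  0.1954] r [3.141e+00 1.000e-03 1.517e+00] q [ 0.95  0.51 -0.97  1.83  0.48  1.06 -0.26] ft [-0.2 -0.4 -0.6] gap 0.085
to [0.4517, -0.319, 0.15, 1.2] d [-0.1869 -0.0723  0.0456] rv [0.0006 0.0014 0.3172] rows 4.9
```

```bash
python3 jog.py '[[0.085,-0.037,-0.014,0,0,0,0.064],[0.085,-0.074,-0.028,0.01,0,0,0.128],[0.085,-0.111,-0.042,0.02,0,0,0.19],[0.085,-0.148,-0.057,0.035,0,0,0.25],[0.085,-0.187,-0.072,0.045,0,0,0.317]]'|head -3
python3 jog.py '[[0.085,0,0,0,0,0,0],[0.085,0,0,0,0,0,0]]'|head -3
python3 d.py .4517 -.319 .08 1.2
python3 - <<'E'
from h import *
a=manip.capture('scene');cv2.imwrite('pics/scene1.png',a);t=manip.capture('top');cv2.imwrite('pics/top1.png',t)
cv2.imwrite('pics/s4.png',np.hstack([cv2.resize(k,(400,600),interpolation=2) for k in(a[200:290,280:340+20],t[200:290,270:330])][::1]))
E
```

```text
time: 9.18
eef_pos: [0.4535, -0.3159, 0.15]
eef_rot: [3.141, 0.0, 1.203]
time: 9.35
eef_pos: [0.4525, -0.3175, 0.1496]
eef_rot: [-3.14, 0.001, 1.199]
t 9.35 p [ 0.4525 -0.3175  0.1496] r [-3.140e+00  1.000e-03  1.199e+00] q [ 1.21  0.53 -0.84  1.86  0.48  0.97 -0.21] ft [0.5 0.8 1.1] gap 0.0851
to [0.4517, -0.319, 0.08, 1.2] d [-0.0016 -0.0001  0.0696] rv [-0.0014  0.0008 -0.0012] rows 1.7
```

View pics/s4.png

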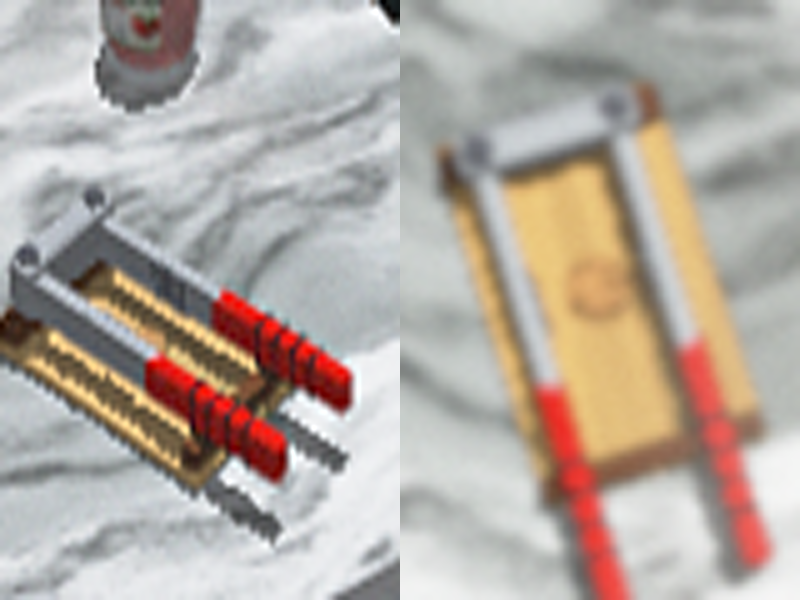

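The picture shows the cracker on both rails, but slightly left of the stand's centre. The pivots are at top (281.7,222.8) and (302.5,215.7). Next I'll quantify the offset.

```bash
sed -i 's/def blobs(n,box,f,k=1):/def blobs(n,box,f,k=1,i="0"):/; s/{n}0.png");x,y,w,h=box/{n}{i}.png");x,y,w,h=box/' m.py; python3 - <<'E'
from m import *
np.set_printoptions(precision=4,suppress=True)
a,b=two((281.3,222.4),(285.2,238.1)),two((302.1,215.3),(298.6,229.1));print(a,b)
H=(a[0]+b[0])/2
pa,pb=onz("top",281.3,222.4,.046),onz("top",302.1,215.3,.046);Ht=(pa+pb)/2
red=lambda h,s,v:((h<6)|(h>174))&(s>150)&(v>110)
r=[o[1] for o in blobs("top",(280,240,50,60),red,2,"1")];q=np.array([onz("top",*t,.04) for t in r]);G=q.mean(0)
print(r,q,G)
o=np.array([.5287,.0383]);y=.321;u=np.array([np.cos(y),np.sin(y)]);n=np.array([-u[1],u[0]])
for k in(H,Ht,G,onz("top",300.19,243.1,.012)): print(k,"stand frame",(k[:2]-o)@u,(k[:2]-o)@n)
d=Ht-G;print("yaw",np.arctan2(d[1],d[0]))
# pedestal & leg positions now
im=cv2.imread("pics/top1.png");g=im[:,:,1].astype(int)
for r in(236,243,250): print(r,[tuple(im[r,c]) for c in range(276,326,1)] if 0 else (im[r,272:328,2].astype(int)-im[r,272:328,0]).tolist())
E
```

```text
(array([0.5763, 0.085 , 0.0458]), np.float64(0.0012539126745693273)) (array([0.5947, 0.0328, 0.0462]), np.float64(5.419038795999489e-05))
[array([296.569 , 273.5517]), array([314.7812, 256.875 ])] [[ 0.4491  0.0439  0.04  ]
 [ 0.4912 -0.0006  0.04  ]] [0.4702 0.0217 0.04  ]
[0.5855 0.0589 0.046 ] stand frame 0.06041753527440695 0.0016306409377098846
[0.5853 0.0586 0.046 ] stand frame 0.060161686457003455 0.0014206972520281295
[0.4702 0.0217 0.04  ] stand frame -0.06080018395611549 0.002697124864092633
[0.5287 0.0372 0.012 ] stand frame -0.00036749406622221543 -0.0010556839907914272
yaw 0.31044807786480205
236 [-3, -4, -1, -3, -3, -1, 12, 54, 95, 96, 71, 29, -1, -7, 3, 38, 81, 103, 109, 110, 108, 109, 106, 107, 107, 104, 106, 104, 106, 106, 98, 74, 48, 20, -1, -7, -5, 13, 50, 87, 101, 102, 93, 61, 26, 4, -1, -1, 0, 0, 0, -1, 3, 1, -1, 1]
243 [-2, -2, -3, -2, -1, -3, -2, -3, 9, 47, 89, 98, 74, 33, 4, -5, -10, 7, 50, 95, 106, 109, 108, 112, 111, 112, 112, 113, 110, 104, 102, 98, 86, 63, 41, 22, 7, -4, -8, 3, 35, 76, 95, 99, 97, 79, 42, 13, 2, -1, 0, 2, -1, 0, -1, 0]
250 [-3, -1, -1, -3, -1, -1, -3, -2, -3, -4, 4, 38, 83, 94, 77, 37, 9, -6, -6, 9, 52, 90, 106, 108, 105, 106, 106, 103, 104, 104, 100, 102, 102, 104, 100, 85, 65, 38, 14, 3, 4, 22, 58, 92, 100, 95, 92, 81, 47, 15, 1, 0, 1, 2, 3, 0]
```

The cracker is about 1.7 mm short axially and 1.5–2.5 mm left, which is within measuring accuracy, so I'll carry on to the nut.

```bash
python3 jog.py '[[0.085,-0.001,0,0.03,0,0,0],[0.085,-0.001,0,0.06,0,0,0],[0.085,-0.001,0,0.09,0,0,0],[0.085,-0.001,0,0.105,0,0,0],[0.085,-0.001,0,0.105,0,0,0]]'|head -4
python3 jog.py '[[0.085,0,0,0,0,0,0]]' |head -1; python3 d.py .4517 -.319 .0245 1.2
```

```text
time: 9.87
eef_pos: [0.4533, -0.3127, 0.0425]
eef_rot: [-3.137, -0.002, 1.208]
ft_force: [-0.3, -0.9, 0.4]
time: 9.95
t 9.95 p [ 0.4553 -0.3141  0.0454] r [-3.141e+00 -1.000e-03  1.207e+00] q [ 1.12  0.68 -0.73  1.91  0.63  0.79 -0.32] ft [ 0.4 -1.  -0.7] gap 0.085
to [0.4517, -0.319, 0.0245, 1.2] d [-0.0059 -0.0016  0.0209] rv [-0.0001 -0.0009  0.0074] rows 0.5
```

```bash
python3 jog.py '[[0.085,-0.006,-0.002,0.005,0,0,0.007],[0.085,-0.006,-0.002,0.01,0,0,0.007],[0.085,-0.006,-0.002,0.016,0,0,0.007],[0.085,-0.006,-0.002,0.019,0,0,0.007],[0.085,-0.006,-0.002,0.019,0,0,0.007]]'|head -4
python3 d.py .4517 -.319 .0245 1.2
```

```text
time: 10.37
eef_pos: [0.4499, -0.3206, 0.0256]
eef_rot: [-3.141, 0.0, 1.198]
ft_force: [0.4, 0.1, 0.2]
t 10.37 p [ 0.4499 -0.3206  0.0256] r [-3.141  0.     1.198] q [ 1.11  0.71 -0.7   1.92  0.65  0.76 -0.34] ft [0.4 0.1 0.2] gap 0.0852
to [0.4517, -0.319, 0.0245, 1.2] d [0.0021 0.0011 0.0011] rv [-0.0004  0.0002 -0.0025] rows 0.1
```

```bash
python3 jog.py '[[0.085,0.002,0.001,0.001,0,0,0],[0.06,0.002,0.001,0.001,0,0,0],[0.045,0.002,0.001,0.001,0,0,0],[0.025,0.002,0.001,0.001,0,0,0],[0.025,0.002,0.001,0.001,0,0,0]]' 25|head -6
python3 jog.py '[[0.025,0,0,0,0,0,0],[0.025,0,0,0,0,0,0],[0.025,0,0,0,0,0,0]]'
python3 d.py .4517 -.319 .0245 1.2
```

```text
time: 10.78
eef_pos: [0.4521, -0.3191, 0.0251]
eef_rot: [3.141, 0.0, 1.198]
ft_force: [0.3, 0.0, -0.3]
finger_gap: 0.0385
grip_force: 0.0
time: 11.03
eef_pos: [0.4521, -0.3191, 0.0253]
eef_rot: [3.141, 0.0, 1.198]
ft_force: [-1.0, 1.0, 3.5]
finger_gap: 0.0325
grip_force: 24.8
t 11.03 p [ 0.4521 -0.3191  0.0253] r [3.141 0.    1.198] q [ 1.11  0.71 -0.7   1.92  0.65  0.76 -0.34] ft [-1.   1.   3.5] gap 0.0325
to [0.4517, -0.319, 0.0245, 1.2] d [-0.0001 -0.0004  0.0008] rv [ 0.0004  0.0004 -0.0022] rows 0.0
```

```bash
python3 jog.py '[[0.025,0,0,-0.01,0,0,0],[0.025,0,0,-0.035,0,0,0],[0.025,0,0,-0.07,0,0,0],[0.025,0,0,-0.105,0,0,0],[0.025,0,0,-0.14,0,0,0]]'|sed -n '1,2p;5,6p'
python3 d.py .49 -.15 .18 1.5 .53 .0368 .15 1.892
```

```text
time: 11.45
eef_pos: [0.4517, -0.3185, 0.1667]
finger_gap: 0.0326
grip_force: 25.0
t 11.45 p [ 0.4517 -0.3185  0.1667] r [-3.141 -0.     1.198] q [ 1.23  0.51 -0.86  1.85  0.46  0.99 -0.19] ft [-0.1 -0.4 -0.1] gap 0.0326
to [0.49, -0.15, 0.18, 1.5] d [ 0.1709 -0.0256 -0.0133] rv [-0.0005 -0.0005 -0.3016] rows 4.2
to [0.53, 0.0368, 0.15, 1.892] d [0.1892 0.0267 0.03  ] rv [ 0.     0.    -0.392] rows 4.6
```

```bash
python3 jog.py '[[0.025,0.034,-0.005,-0.003,0,0,-0.06],[0.025,0.068,-0.01,-0.006,0,0,-0.12],[0.025,0.102,-0.015,-0.009,0,0,-0.18],[0.025,0.136,-0.02,-0.012,0,0,-0.24],[0.025,0.17,-0.025,-0.013,0,0,-0.3]]'|sed -n '1,2p'
python3 jog.py '[[0.025,0.038,0.005,0,0,0,-0.08],[0.025,0.076,0.01,0.005,0,0,-0.16],[0.025,0.114,0.016,0.01,0,0,-0.24],[0.025,0.152,0.021,0.02,0,0,-0.32],[0.025,0.189,0.027,0.03,0,0,-0.392]]'|sed -n '1,2p'
python3 jog.py '[[0.025,0,0,0,0,0,0],[0.025,0,0,0,0,0,0]]'|tail -1
python3 d.py .53 .0368 .09 1.892
```

```text
time: 11.87
eef_pos: [0.4909, -0.1503, 0.179]
time: 12.28
eef_pos: [0.5316, 0.0366, 0.1484]
grip_force: 25.1
t 12.45 p [0.5309 0.0385 0.148 ] r [-3.142e+00 -1.000e-03  1.896e+00] q [ 0.67  0.58 -1.03  1.91  0.59  0.99 -0.3 ] ft [ 0.4 -0.8  0.2] gap 0.0329
to [0.53, 0.0368, 0.09, 1.892] d [-0.0014 -0.0014  0.058 ] rv [-0.0001 -0.0014  0.0041] rows 1.4
```

```bash
python3 jog.py '[[0.025,-0.001,-0.001,0.02,0,0,0.004],[0.025,-0.001,-0.001,0.04,0,0,0.004],[0.025,-0.001,-0.001,0.06,0,0,0.004],[0.025,-0.001,-0.001,0.08,0,0,0.004],[0.025,-0.001,-0.001,0.08,0,0,0.004]]'|sed -n '1,2p'
python3 jog.py '[[0.025,0,0,0,0,0,0],[0.025,0,0,0,0,0,0]]'|tail -1
python3 d.py .53 .0368 .03 1.892
python3 - <<'E'
from h import *
for n in("scene","top"): cv2.imwrite(f"pics/{n}2.png",manip.capture(n))
im=cv2.imread("pics/scene2.png")
e=proj("scene",[.529,.0375,.082]);print("expected nut px",e)
u,v=e.astype(int)
p=im[v-14:v+14,u-14:u+14].astype(int)
m=((p[...,2]-p[...,0]>20)&(p[...,2]<190)&(p[...,2]>40)).astype(int)
for r in range(28): print(v-14+r,"".join("#" if k else "." for k in m[r])," ".join(f"{k:3d}" for k in p[r,:,2]))
E
```

```text
time: 12.87
eef_pos: [0.5282, 0.0308, 0.065]
grip_force: 25.1
t 13.03 p [0.5315 0.0329 0.0691] r [3.141e+00 1.000e-03 1.884e+00] q [ 0.59  0.68 -0.92  1.95  0.72  0.87 -0.4 ] ft [ 0.3 -0.4 -0.2] gap 0.0327
to [0.53, 0.0368, 0.03, 1.892] d [ 0.0042 -0.0002  0.0391] rv [ 0.0011  0.0009 -0.0077] rows 0.9
expected nut px [308.85267353 230.38652061]
216 ............................ 212 172 163 194  80  26  35  39  42  36  37  30  50  90 135 167   7  26  22  32  39  31  25  27  33  33  49  77
217 ............................ 210 215 225 229 179  22  28  36  30  24  33  34  72 162 199 199  43  15  22  35  37  33  41  31  41  32  29  37
218 ............................ 179 188 192 201 198  37  24  28  25  39  33  24  30  47 133 217 144  52  26  32  28  56 119  35  27  33  19  36
219 ............................ 167 156 152 163 174 111  47  21  41  34  36  31  25  27 119 245 228 148  10  31  23  86 173  72  29  36  39  35
220 ............................ 144 141 134 141 158 162  87  44  65  40  15  36  26  32 120 234 222 215   0  26  30  52 108  60  29  33  35  36
221 ........................
[... 2606 characters left out ...]
........  87  91  90  89  85  59  60  80  94  93  86  84  92  89  93  81  73 119 138 178 189 196 163 135 122 114 119 144
240 ....######..................  88  90  87  70  55  55  72  93 113 161 120  88  86  83  89  87  68  65  76  84 140 184 188 196 162 141 144 147
241 ...######..#................  87  86  59  59  64  86 100 108 143 252 205 152 116  83  83  83  74  68  66  53  81 120 149 181 187 202 178 164
242 #########....#..............  65  52  61  69  86 109 103  99 131 228 228 241 203 153 114  89  82  77  68  53  69  74  74  98 149 182 185 189
243 .##########....#............  63  67  88  98 102  94  98  94  94  89 123 225 225 244 207 149 115  62  61  54  73  76  63  87  79  94 144 178
```

```bash
python3 jog.py '[[0.025,0.002,0,0.006,0,0,-0.008],[0.025,0.004,0,0.012,0,0,-0.008],[0.025,0.004,0,0.018,0,0,-0.008],[0.025,0.004,0,0.018,0,0,-0.008],[0.025,0.004,0,0.018,0,0,-0.008]]'|sed -n '1,4p'
python3 d.py .53 .0368 .03 1.892
```

```text
time: 13.55
eef_pos: [0.529, 0.0376, 0.0493]
eef_rot: [-3.14, -0.0, 1.894]
ft_force: [0.2, -0.3, 0.0]
t 13.55 p [0.529  0.0376 0.0493] r [-3.14  -0.     1.894] q [ 0.57  0.71 -0.89  1.96  0.75  0.84 -0.42] ft [ 0.2 -0.3  0. ] gap 0.0329
to [0.53, 0.0368, 0.03, 1.892] d [-0.0011  0.0007  0.0193] rv [-0.0012 -0.0001  0.0023] rows 0.5
```

```bash
python3 jog.py '[[0.025,-0.001,0.001,0.005,0,0,0.002],[0.025,-0.001,0.001,0.01,0,0,0.002],[0.025,-0.001,0.001,0.015,0,0,0.002],[0.025,-0.001,0.001,0.02,0,0,0.002],[0.025,-0.001,0.001,0.02,0,0,0.002]]'|sed -n '1,4p'
python3 d.py .53 .0368 .0163 1.892
```

```text
time: 13.97
eef_pos: [0.53, 0.037, 0.0287]
eef_rot: [-3.14, -0.001, 1.892]
ft_force: [-0.1, 0.3, -1.5]
t 13.97 p [0.53   0.037  0.0287] r [-3.140e+00 -1.000e-03  1.892e+00] q [ 0.54  0.74 -0.86  1.97  0.78  0.81 -0.45] ft [-0.1  0.3 -1.5] gap 0.0329
to [0.53, 0.0368, 0.0163, 1.892] d [-0.0002  0.      0.0124] rv [-0.0015 -0.0006 -0.    ] rows 0.3
```

```bash
python3 jog.py '[[0.025,0,0,0.003,0,0,0],[0.025,0,0,0.006,0,0,0],[0.025,0,0,0.009,0,0,0],[0.025,0,0,0.0105,0,0,0],[0.025,0,0,0.0105,0,0,0]]'|sed -n '1,4p'
python3 jog.py '[[0.025,0,0,0.001,0,0,0],[0.025,0,0,0.0015,0,0,0],[0.025,0,0,0.0015,0,0,0]]'|sed -n '1,4p'
python3 d.py .53 .0368 .0163 1.892
```

```text
time: 14.38
eef_pos: [0.5306, 0.0369, 0.0191]
eef_rot: [-3.141, 0.0, 1.892]
ft_force: [-0.4, 0.9, -0.7]
time: 14.63
eef_pos: [0.5308, 0.0369, 0.0179]
eef_rot: [3.142, 0.0, 1.892]
ft_force: [-0.5, 1.6, -0.7]
t 14.63 p [0.5308 0.0369 0.0179] r [3.142 0.    1.892] q [ 0.53  0.76 -0.84  1.97  0.8   0.79 -0.46] ft [-0.5  1.6 -0.7] gap 0.0325
to [0.53, 0.0368, 0.0163, 1.892] d [ 0.0002 -0.0008  0.0016] rv [ 0.0001  0.0003 -0.0001] rows 0.0
```

```bash
python3 jog.py '[[0.025,0,0,0.001,0,0,0],[0.025,0,0,0.002,0,0,0],[0.025,0,0,0.002,0,0,0]]'|sed -n '1,4p'
python3 d.py .53 .0368 .0163 1.892
```

```text
time: 14.88
eef_pos: [0.531, 0.0368, 0.0163]
eef_rot: [3.141, 0.001, 1.892]
ft_force: [-0.6, 0.2, 4.3]
t 14.88 p [0.531  0.0368 0.0163] r [3.141e+00 1.000e-03 1.892e+00] q [ 0.53  0.76 -0.84  1.97  0.81  0.79 -0.46] ft [-0.6  0.2  4.3] gap 0.0324
to [0.53, 0.0368, 0.0163, 1.892] d [ 0.0004 -0.0009  0.    ] rv [ 0.0002  0.0009 -0.0002] rows 0.0
```

```bash
python3 jog.py '[[0.036,0,0,-0.001,0,0,0],[0.04,0,0,-0.001,0,0,0],[0.045,0,0,-0.001,0,0,0],[0.048,0,0,-0.001,0,0,0],[0.048,0,0,-0.001,0,0,0]]'|sed -n '1,6p'
python3 jog.py '[[0.048,0,0,-0.01,0,0,0],[0.048,0,0,-0.03,0,0,0],[0.048,0,0,-0.06,0,0,0],[0.048,0,0,-0.1,0,0,0],[0.048,0,0,-0.14,0,0,0]]'|head -2
python3 d.py .45 -.05 .18 1.4 
```

```text
time: 15.3
eef_pos: [0.5307, 0.0366, 0.0168]
eef_rot: [-3.141, 0.0, 1.892]
ft_force: [0.1, 0.3, -0.7]
finger_gap: 0.048
grip_force: 0.0
time: 15.72
eef_pos: [0.5297, 0.0372, 0.1583]
t 15.72 p [0.5297 0.0372 0.1583] r [-3.140e+00 -1.000e-03  1.893e+00] q [ 0.68  0.57 -1.04  1.9   0.58  1.01 -0.29] ft [ 0.7 -1.5  1.3] gap 0.0474
to [0.45, -0.05, 0.18, 1.4] d [-0.0574 -0.1032 -0.0215] rv [-1.900e-03 -3.000e-04  4.929e-01] rows 3.9
```

```bash
python3 jog.py '[[0.06,-0.012,-0.02,-0.005,0,0,0.1],[0.08,-0.024,-0.04,-0.01,0,0,0.2],[0.085,-0.036,-0.06,-0.015,0,0,0.3],[0.085,-0.048,-0.085,-0.02,0,0,0.4],[0.085,-0.057,-0.103,-0.02,0,0,0.5]]'|head -2
python3 d.py .44 -.16 .18 0.85
python3 jog.py '[[0.085,-0.025,0.007,0,0,0,0.11],[0.085,-0.05,0.007,0,0,0,0.22],[0.085,-0.075,0.007,0,0,0,0.33],[0.085,-0.1,0.007,0,0,0,0.44],[0.085,-0.11,0.007,0,0,0,0.55]]'|head -2
python3 - <<'E'
from h import *
for n,r in(("scene",12),("top",16)):
    im=manip.capture(n);cv2.imwrite(f"pics/{n}3.png",im)
    u,v=proj(n,[.5287,.0383,.03]).astype(int); print(n,u,v,proj(n,[.5287,.0383,.03]).round(1))
    p=im[v-r:v+r,u-r:u+r].astype(int); q=p[...,2]
    for k in range(2*r): print(v-r+k," ".join(f"{x:3d}" for x in q[k]),"".join("#" if a-b>45 else "." for a,b in zip(p[k,:,2],p[k,:,0])))
E
python3 d.py .4338 .0062 .12 .321
```

```text
time: 16.13
eef_pos: [0.4498, -0.0509, 0.1779]
t 16.13 p [ 0.4498 -0.0509  0.1779] r [3.141e+00 2.000e-03 1.387e+00] q [ 0.95  0.34 -1.04  2.07  0.37  0.93 -0.48] ft [-0.  -0.   0.2] gap 0.0848
to [0.44, -0.16, 0.18, 0.85] d [-0.109   0.0103 -0.0019] rv [0.001  0.0015 0.5367] rows 4.3
time: 16.55
eef_pos: [0.4373, -0.1628, 0.1774]
scene 308 246 [309.  246.2]
234 131  97  86  81  87 108 131 188 189 201 173 174 154 137 142 147 157 155 169 183 192 198 197 192 ........................
235  79  88  87  85  86  86  82 110 161 180 192 195 168 142 128 125 146 155 171 185 188 196 189 167 ........................
236  84  89  86  85  91  87  89  82  80 103 153 182 191 199 167 148 153 163 176 184 187 175 154 129 ........................
237  87  85  87  90  95  92  88  89  86  82  84 101 149 179 190 203 184 174 192 184 170 158 144 131 ........................
238  86  88  87  86  89  94  90  92  88  87  87  78  78  90 143 172 189 185 186 162 158 150 140 134 ........................
239  88  86  83  61  54  81  98 104  80  82  84  96 108 114 123 113 132 172 187 184 175 145 123 120 ..............
[... 7109 characters left out ...]
88 204 211 223 232 233 230 228 227 225 225 223 225 225 228 227 221 205 174 139 131 152 195 226 ..####.....#####################
256 197 195 199 212 200 162 135 151 184 207 216 222 229 232 231 229 227 226 225 223 223 225 227 227 223 211 185 156 132 138 182 221 ...###.....#####################
257 198 194 193 209 215 181 150 154 196 224 225 222 227 232 231 230 228 226 225 225 225 225 226 226 225 216 200 170 139 137 169 211 ...####..#######################
t 16.65 p [ 0.4378 -0.1614  0.1774] r [3.141e+00 1.000e-03 8.370e-01] q [ 1.05  0.32 -0.87  2.04  0.31  0.92 -0.73] ft [-1.3 -0.2  0.3] gap 0.0848
to [0.4338, 0.0062, 0.12, 0.321] d [ 0.1218 -0.1153  0.0572] rv [0.0013 0.0008 0.5157] rows 4.2
```

The numbers show the nut upright in the top view at about (300.6,242), over the pedestal. Its seam slopes along the stand's x, with the legs on either side. Next, move to the squeeze pose.

```bash
python3 jog.py '[[0.085,0.024,-0.023,0,0,0,0.1],[0.085,0.048,-0.046,0,0,0,0.2],[0.085,0.073,-0.069,0.01,0,0,0.3],[0.085,0.098,-0.092,0.02,0,0,0.4],[0.085,0.122,-0.115,0.03,0,0,0.515]]'|head -2
python3 jog.py '[[0.085,0,0,0,0,0,0],[0.085,0,0,0,0,0,0]]'|head -1
python3 d.py .4336 .0066 .07 .318
```

```text
time: 17.07
eef_pos: [0.4338, 0.0076, 0.1484]
time: 17.23
t 17.23 p [0.4334 0.008  0.1483] r [-3.141  0.     0.353] q [ 0.66  0.3  -0.83  2.14  0.3   0.82 -1.58] ft [0.8 0.3 1.2] gap 0.0849
to [0.4336, 0.0066, 0.07, 0.318] d [-0.0003  0.0014  0.0783] rv [-0.0006  0.0002  0.0349] rows 1.9
```

```bash
python3 jog.py '[[0.085,0,0.001,0.015,0,0,0.035],[0.085,0,0.001,0.03,0,0,0.035],[0.085,0,0.001,0.045,0,0,0.035],[0.085,0,0.001,0.06,0,0,0.035],[0.085,0,0.001,0.06,0,0,0.035]]'|head -2
python3 jog.py '[[0.085,0,0,0,0,0,0],[0.085,0,0,0,0,0,0]]'|head -1
python3 d.py .4336 .0066 .06 .318
```

```text
time: 17.65
eef_pos: [0.4328, 0.0026, 0.0865]
time: 17.82
t 17.82 p [0.435  0.0031 0.0889] r [ 3.141e+00 -1.000e-03  3.070e-01] q [ 0.57  0.41 -0.74  2.18  0.43  0.7  -1.73] ft [ 0.3  0.  -0.1] gap 0.085
to [0.4336, 0.0066, 0.06, 0.318] d [-0.0003 -0.0038  0.0289] rv [ 0.0004 -0.0008 -0.0105] rows 0.7
```

```bash
python3 jog.py '[[0.085,0,-0.004,0.01,0,0,-0.01],[0.085,0,-0.004,0.02,0,0,-0.01],[0.085,0,-0.004,0.027,0,0,-0.01],[0.085,0,-0.004,0.027,0,0,-0.01],[0.085,0,-0.004,0.027,0,0,-0.01]]'|head -2
python3 d.py .4336 .0066 .04 .318 .4336 .0066 .013 .318
```

```text
time: 18.23
eef_pos: [0.4326, 0.0072, 0.0606]
t 18.23 p [0.4326 0.0072 0.0606] r [-3.141e+00  1.000e-03  3.170e-01] q [ 0.52  0.46 -0.7   2.19  0.49  0.65 -1.78] ft [ 0.2  0.5 -0.4] gap 0.0849
to [0.4336, 0.0066, 0.04, 0.318] d [0.0008 0.0008 0.0206] rv [-0.0004  0.0014 -0.0011] rows 0.5
to [0.4336, 0.0066, 0.013, 0.318] d [ 0.    -0.     0.027] rv [0. 0. 0.] rows 0.6
```

```bash
python3 jog.py '[[0.085,0.001,0,0.006,0,0,0],[0.085,0.001,0,0.012,0,0,0],[0.085,0.001,0,0.018,0,0,0],[0.085,0.001,0,0.022,0,0,0],[0.085,0.001,0,0.022,0,0,0]]'|head -4
python3 d.py .4336 .0066 .013 .318
```

```text
time: 18.65
eef_pos: [0.4334, 0.0073, 0.0382]
eef_rot: [-3.141, 0.002, 0.317]
ft_force: [-0.9, 0.3, -0.3]
t 18.65 p [0.4334 0.0073 0.0382] r [-3.141e+00  2.000e-03  3.170e-01] q [ 0.48  0.5  -0.65  2.2   0.55  0.6  -1.83] ft [-0.9  0.3 -0.3] gap 0.0849
to [0.4336, 0.0066, 0.013, 0.318] d [0.     0.0007 0.0252] rv [-0.0004  0.0017 -0.0015] rows 0.6
```

```bash
python3 jog.py '[[0.085,0,0.0005,0.006,0,0,0],[0.085,0,0.0005,0.012,0,0,0],[0.085,0,0.0005,0.018,0,0,0],[0.085,0,0.0005,0.024,0,0,0],[0.085,0,0.0005,0.024,0,0,0]]'|head -4
python3 d.py .4336 .0066 .013 .318
```

```text
time: 19.07
eef_pos: [0.4335, 0.0068, 0.014]
eef_rot: [-3.141, 0.002, 0.316]
ft_force: [-0.3, 0.9, -0.0]
t 19.07 p [0.4335 0.0068 0.014 ] r [-3.141e+00  2.000e-03  3.160e-01] q [ 0.44  0.55 -0.61  2.21  0.6   0.55 -1.88] ft [-0.3  0.9 -0. ] gap 0.085
to [0.4336, 0.0066, 0.013, 0.318] d [0.     0.0002 0.001 ] rv [-0.0004  0.0018 -0.0017] rows 0.0
```

```bash
python3 jog.py '[[0.08,0,0,0.003,0,0,0],[0.075,0,0,0.006,0,0,0],[0.071,0,0,0.006,0,0,0],[0.069,0,0,0.006,0,0,0]]' 20
python3 jog.py '[[0.066,0,0,0,0,0,0],[0.064,0,0,-0.0005,0,0,0],[0.062,0,0,-0.001,0,0,0],[0.060,0,0,-0.0015,0,0,0]]' 20
python3 jog.py '[[0.058,0,0,-0.0005,0,0,0],[0.056,0,0,-0.001,0,0,0],[0.055,0,0,-0.0012,0,0,0],[0.054,0,0,-0.0014,0,0,0]]' 20
```

```text
time: 19.4
eef_pos: [0.4343, 0.0068, 0.0091]
eef_rot: [3.141, 0.0, 0.316]
ft_force: [-0.3, -0.2, -0.0]
finger_gap: 0.0688
grip_force: 0.0
time: 19.73
eef_pos: [0.4344, 0.0067, 0.0108]
eef_rot: [3.141, -0.0, 0.316]
ft_force: [-0.7, 0.3, -1.2]
finger_gap: 0.06
grip_force: 1.2
time: 20.07
eef_pos: [0.4344, 0.0067, 0.0121]
eef_rot: [3.141, 0.0, 0.316]
ft_force: [0.4, 1.2, -0.3]
finger_gap: 0.0539
grip_force: 1.4
```

Touching both handles, spring force only. I'll continue with slightly higher force towards the nut and the peak.

```bash
python3 jog.py '[[0.052,0,0,-0.0003,0,0,0],[0.051,0,0,-0.0006,0,0,0],[0.050,0,0,-0.0008,0,0,0],[0.049,0,0,-0.001,0,0,0]]' 20
python3 jog.py '[[0.048,0,0,-0.0002,0,0,0],[0.047,0,0,-0.0004,0,0,0],[0.046,0,0,-0.0006,0,0,0],[0.045,0,0,-0.0008,0,0,0]]' 20
```

```text
time: 20.4
eef_pos: [0.4344, 0.0067, 0.0131]
eef_rot: [3.141, 0.0, 0.316]
ft_force: [0.2, -0.6, -0.7]
finger_gap: 0.0488
grip_force: 3.4
time: 20.73
eef_pos: [0.4344, 0.0068, 0.0139]
eef_rot: [3.141, 0.0, 0.316]
ft_force: [0.4, -0.9, -1.1]
finger_gap: 0.0451
grip_force: 3.1
```

```bash
python3 jog.py '[[0.044,0,0,-0.0002,0,0,0],[0.043,0,0,-0.0003,0,0,0],[0.042,0,0,-0.0004,0,0,0]]' 24|tail -3
python3 jog.py '[[0.041,0,0,-0.0002,0,0,0],[0.040,0,0,-0.0003,0,0,0],[0.039,0,0,-0.0004,0,0,0]]' 24|tail -3
python3 - <<'E'
from h import *
for n in("top","scene"): cv2.imwrite(f"pics/{n}4.png",manip.capture(n))
im=cv2.imread("pics/scene4.png").astype(int)
for r in range(232,258): print(r," ".join(f"{x:3d}" for x in im[r,296:326,2]),"".join("#" if a-b>45 else "." for a,b in zip(im[r,296:326,2],im[r,296:326,0])))
E
```

```text
ft_force: [-0.1, -0.8, -0.3]
finger_gap: 0.0419
grip_force: 1.8
ft_force: [0.3, -1.1, -0.4]
finger_gap: 0.0389
grip_force: 2.6
232 178 179 157 130 111 153 144 181 161 156 152 146 148 163 172 160 138 129 144 144 148 160 181 194 206 197 191 166 147 136 ..............................
233 168 147 106  88 141 197 205 173 151 140 150 164 171 169 168 155 149 147 154 166 184 200 204 198 193 176 148 139 144 146 ..............................
234 130  91  81  81 101 149 183 185 200 174 167 169 149 144 141 146 152 154 168 182 189 196 197 188 170 144 140 155 152 140 ..............................
235  83  86  86  87  85  84  98 136 182 190 181 164 148 123 116 129 144 162 172 183 192 191 187 166 141 136 140 146 136 133 ..............................
236  88  92  86  87  88  87  86  85 116 172 188 194 173 138 134 145 153 163 176 189 186 171 157 129 122 137 143 145 142 146 ..............................
237  86  85  86  89  94  88  90  90  80  89 141 172 186 205 176 170 177 188 190 189 174 157 144 129 122 131 136 139 157 165 ..............................
238  88  86  85  86  90  93  91  88  88  84
[... 2356 characters left out ...]
8 198 221 233 238 239 218 153   0  35  37  39  37 ######.........##########.....
254  93  87 130 240 238 229 103  99  96  99  94  92  92  90  96 101 115 108 129 160 188 212 228 245 251  58  33  29  29  33 ..####..........#########.....
255 107 101  99  98 101 103 115 113 115 113 108  99  93  87  85  97 122 113 112 114 121 149 177 205 223 120  24  33  28  32 ......####.....###########....
256 153 148  97 104 104 108 115 115 116 115 117 111  98  90  83  93 123 113 119 116 112 111 112 146 167  36  27  35  43  32 ##....######....#########.....
257 248 244 142 100  99 103 108 111 114 114 110 110 120 157 146 141 134 109 108 114 113 117 118 115 113  31  39  25  28  39 ###....#.################.....
```

The shell appears to have given between gaps 0.049 and 0.045: the force rose, then dropped to the spring level. At gap 0.039 the jaws are about 32 mm apart, less than the whole nut. I'll let go and check.

```bash
python3 jog.py '[[0.045,0,0,0.0005,0,0,0],[0.051,0,0,0.001,0,0,0],[0.057,0,0,0.002,0,0,0],[0.063,0,0,0.003,0,0,0],[0.069,0,0,0.003,0,0,0]]'|tail -3
python3 jog.py '[[0.075,0,0,0,0,0,0],[0.08,0,0,0,0,0,0],[0.085,0,0,0,0,0,0],[0.085,0,0,0,0,0,0],[0.085,0,0,0,0,0,0]]'|tail -3
python3 jog.py '[[0.085,0,0,-0.01,0,0,0],[0.085,0,0,-0.025,0,0,0],[0.085,0,0,-0.045,0,0,0],[0.085,0,0,-0.065,0,0,0],[0.085,0,0,-0.085,0,0,0]]'|head -4
python3 jog.py '[[0.085,0,0.01,-0.03,0,0,0],[0.085,0,0.04,-0.06,0,0,0],[0.085,0,0.08,-0.08,0,0,0],[0.085,0,0.12,-0.08,0,0,0],[0.085,0,0.16,-0.08,0,0,0]]'|head -4
python3 - <<'E'
from m import *
np.set_printoptions(precision=4,suppress=True)
for n in("top","scene"): cv2.imwrite(f"pics/{n}5.png",manip.capture(n))
red=lambda h,s,v:((h<6)|(h>174))&(s>150)&(v>110)
for i in"135":
  print(i,"reds",[o[:2] for o in blobs("top",(280,240,50,60),red,2,i)],[o[:2] for o in blobs("scene",(290,215,80,75),red,2,i)])
im=cv2.imread("pics/top5.png").astype(int)
for r in range(232,254): print(r," ".join(f"{x:3d}" for x in im[r,284:316,2]),"".join("#" if a-b>45 else "." for a,b in zip(im[r,284:316,2],im[r,284:316,0])))
im=cv2.imread("pics/scene5.png").astype(int)
for r in range(236,252): print(r," ".join(f"{x:3d}" for x in im[r,296:320,2]),"".join("#" if a-b>45 else "." for a,b in zip(im[r,296:320,2],im[r,296:320,0])))
E
python3 d.py
```

```text
ft_force: [-0.1, 0.4, 0.7]
finger_gap: 0.069
grip_force: 0.0
ft_force: [0.4, 0.4, -0.4]
finger_gap: 0.0849
grip_force: 0.0
time: 22.58
eef_pos: [0.434, 0.0071, 0.098]
eef_rot: [-3.142, 0.0, 0.317]
ft_force: [-0.5, 0.3, 0.5]
time: 23.0
eef_pos: [0.4856, -0.147, 0.1797]
eef_rot: [3.138, -0.003, 0.318]
ft_force: [0.8, 0.3, -0.2]
1 reds [(np.int32(116), array([296.569 , 273.5517])), (np.int32(32), array([314.7812, 256.875 ]))] [(np.int32(155), array([323.0452, 261.5677])), (np.int32(143), array([335.9231, 251.6294]))]
3 reds [(np.int32(120), array([297.175, 273.725])), (np.int32(34), array([315.0588, 256.5   ]))] [(np.int32(163), array([323.7546, 261.5767])), (np.int32(135), array([336.1259, 251.2519]))]
5 reds [(np.int32(121), array([297.2975, 273.8017])), (np.int32(66), array([316.8788, 261.5455]))] [(np.int32(157), array([323.6497, 261.2548])), (np.int32(100), array([331.99, 249.49]))]
232 194 207 217 225 233 234 234 234 231 228 225 223 224 228 231 233 229 212 169 126 117 143 176 199 211 221 229 232 231 221 200 189 ...#################.....######.
233 188 201 210 224 232 234 234 234 2
[... 4875 characters left out ...]
107 116 203 251 157 153 115 .........#############..
248  83  82  96 142 178 190 189 173 138  96  99  94  91 105 113 116 109 106 104 197 234 239 248 210 ..........##############
249  91  90  86  80  98 143 180 195 193 171 123 103  85  97 126 132  96  92  93  95  92 123 234 235 ............######...###
250  82  90  86  86  89  82  96 144 179 192 196 169 119 103  85  86  96 106  95  92  95  97  90 123 ..............####.....#
251 115  76  87  85  87  88  85  84  96 143 183 193 194 168 125  97 100 136 130 121  85  92 100  93 .................###....
t 23.1 p [ 0.4854 -0.1533  0.1778] r [ 3.138e+00 -1.000e-03  3.060e-01] q [ 0.88  0.37 -0.76  1.95  0.32  0.94 -1.3 ] ft [ 0.2 -0.1 -0.3] gap 0.085
```

The nut is visibly narrower, with the seam ridge standing out, and it is upright between the jaws. Next I'll move the arm clear, confirm the legs are open, and hand in.

```bash
python3 jog.py '[[0.085,-0.01,0.038,0,0,0,0],[0.085,-0.02,0.076,0,0,0,0],[0.085,-0.03,0.114,0,0,0,0],[0.085,-0.04,0.15,0,0,0,0],[0.085,-0.04,0.15,0,0,0,0]]'|head -2
python3 - <<'E'
from m import *
for n in("top","scene"): cv2.imwrite(f"pics/{n}6.png",manip.capture(n))
red=lambda h,s,v:((h<6)|(h>174))&(s>150)&(v>110)
for i in"36":
  print(i,[o[:2] for o in blobs("top",(280,240,50,60),red,2,i)],[o[:2] for o in blobs("scene",(290,215,80,75),red,2,i)])
d=np.abs(cv2.imread("pics/scene6.png").astype(int)-cv2.imread("pics/scene0.png")).max(2)[130:300,130:420]>60
k,l,st,ce=cv2.connectedComponentsWithStats(d.astype(np.uint8))
print("changed areas",[(s[4],(c+[130,130]).round().tolist()) for s,c in zip(st[1:],ce[1:]) if s[4]>15])
E
```

```text
time: 23.52
eef_pos: [0.4909, -0.3098, 0.1768]
3 [(np.int32(120), array([297.175, 273.725])), (np.int32(34), array([315.05882353, 256.5       ]))] [(np.int32(163), array([323.75460123, 261.57668712])), (np.int32(135), array([336.12592593, 251.25185185]))]
6 [(np.int32(119), array([297.14285714, 273.22689076])), (np.int32(31), array([315.19354839, 256.58064516]))] [(np.int32(150), array([323.74666667, 261.2       ])), (np.int32(134), array([336.48507463, 251.40298507]))]
changed areas [(np.int32(17), [416.0, 131.0]), (np.int32(27), [415.0, 171.0]), (np.int32(724), [406.0, 238.0]), (np.int32(20), [284.0, 239.0]), (np.int32(1006), [318.0, 254.0]), (np.int32(169), [401.0, 259.0]), (np.int32(71), [328.0, 275.0]), (np.int32(79), [251.0, 296.0])]
```

The legs are open again at their earlier position, and the bystanders in the part of the scene I compared haven't moved. Handing in.

```bash
python3 -c "
from bench import manip
print(manip.hand_in())"
```

```text
the job is handed in; nothing more can be done
None
```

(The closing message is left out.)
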